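Feed the bottom sample carrier from the stack magazine into the reader

TASK

Pull the bottom sample carrier, the one whose nose sticks out under the gate, out of the stack magazine, leaving the other three to drop down inside it. Turn it round and slide it nose first under the strap of the reader's docking cradle until it is fully home, and let go of it. Do not knock over or shift the glassware and boxes standing about.

Things in the scene. Friction and masses are not known exactly. Their poses are not given: they have to be found in the camera images.
- carrier_mid (a point): centre (mid-length, half-way up) of the bottom carrier of the stack: a bare aluminium sample carrier: a body 100 long x 56 wide x 12 mm thick, with a centred nose 40 long x 30 wide x 12 thick sticking out of one short end (140 overall, about 0.16 kg). x axis along it: nose tip at x = -70, shoulders at -30, square tail end at +70; z up
- carrier_nose (a point): middle of the nose's tip face of the bottom carrier. At the start the nose stands 36 to 46 mm out of the magazine's mouth, with 22 mm of free air beneath it; grip it from above across its 30 mm width
- carrier_tail (a point): middle of the square tail face of the bottom carrier (70 mm from carrier_mid, opposite the nose)
- upper1_mid (a point): centre of the second carrier of the stack, identical to the bottom one, resting on it, nose the same way
- upper2_mid (a point): centre of the third carrier of the stack, identical
- upper3_mid (a point): centre of the top carrier of the stack, identical
- magazine: stack magazine fixed to the bench: white base, upright aluminium walls, x = 0 to 156, 76 wide, 86 mm high. Origin on the bench below the outer face of its gate; x axis points into it, so carriers are pulled out level towards its -x
- mag_mouth (a point): middle of the magazine's mouth, at floor level (22 mm above the bench), on the outer face of the 5 mm thick gate; the floor ends here. The mouth is 18 high x 60 wide: one carrier passes, the second is held back. The chamber inside is 60 wide, x = 5 to 149
- dock: docking cradle in front of a white reader, fixed to the bench. Origin on the bench below the mouth (front of the strap); x axis points into the cradle. Cradle 90 wide, x = 0 to 101; side guides 60 apart up to x = 46, with flared lead-ins (40 mm high) out to x = -16, y = +-43. Reader housing 160 wide, 120 high, x = 101 to 186
- dock_mouth (a point): middle of the cradle's mouth at floor level (22 mm above the bench). Strap above it, x = 0 to 20, underside 18 mm over the floor, top 47 mm over the bench. In front a ledge at floor level, x = -40 to 0, only 34 wide, so that fingers pass on both sides of a carrier on it
- dock_home (a point): where the middle of the nose's tip face is when the carrier is fully home (dock x = 86, half-way up the carrier); the carrier's shoulders then touch two blocks at x = 46 (48 mm high over the bench, slot of 40 between them for the nose) and its tail stands out at x = -54
- solvent_bottle: loose clear bottle, 68 diameter x 150 mm high; origin at the centre of its underside
- beaker: loose glass beaker, 68 mm diameter x 85 high; origin at the centre of its underside
- amber_jar: loose brown jar, 64 mm diameter x 90 high; origin at the centre of its underside
- tip_box: loose grey plastic box, 75 (x) x 55 (y) x 55 mm high; origin at the centre of its underside
- carton: loose cardboard carton, 70 (x) x 50 (y) x 45 mm high; origin at the centre of its underside

How it is judged:
By the outcome, as a careful person would: the job done as asked, in the order asked, and still so for the second after the job is handed in, with the robot touching nothing.
It also fails if it takes over 59 s, if anything falls off the work surface, if the arm or the gripper's body presses on something with over 40 N, if the wrist force passes 120 N, or if a joint passes its speed limit or range.

ROBOT

A 7-joint arm with a two-finger parallel gripper is mounted at the origin on the work surface. World frame = base frame: x ahead of the robot, y to its left, z up, the work surface at z = 0. Lengths are in mm, angles in rad, forces in N, time in s.
With the tool pointing down it reaches from about 400 to 875 mm from the base axis. Payload 4.4 kg.
Tool frame: the origin (TCP) lies at the very end of the fingers, on their centre line; the grasp point (between the pads) lies 19 mm behind it; z points along the fingers, y is the direction in which the jaws open and shut (so a half turn about z gives the same grasp; the last joint's range is limited). The gripper opens to 85 mm and grips with 20 to 120 N. Pads are 22 mm wide; open, the fingers measure 114 mm over their backs; the gripper's body (76 mm by 85 mm) begins 54 mm behind the grasp point. The pads swing forward as they close: fully open they stand 13 mm farther back than shut.
Start: joints at [1.079, 0.628, 0.038, 1.517, -0.027, 0.996, -0.02], TCP at [268.51, -591.963, 231.313] pointing down, gripper open.
Joint ranges: [-3.06, 3.06], [-0.37, 2.12], [-1.25, 1.32], [0.18, 2.47], [-1.1, 4.24], [0.23, 1.98], [-2.94, 2.94]. Speed limits (rad/s): [2.57, 2.57, 3.14, 3.14, 3.14, 3.14, 3.14].

INTERFACE

Orientations are given as [roll, pitch, yaw] about the fixed x, y, z axes, in that order (R = Rz(yaw) Ry(pitch) Rx(roll)).
In Python, from cell import read_state, get_image, finish_job gives the robot as it stands.
- The arm moves only by the tool carry_out, never from a script. Its argument "series" is a list that holds one entry, the list of rows, each a list of 7 numbers: the shift along the tool's x, y, z in cm, then the turn, a rotation vector about the tool's x, y, z in rad, then the finger opening in cm, from 0 to 8.54. In form: [[[x, y, z, wx, wy, wz, grip], ...]]. A call has 1 to 5 rows; each row is the pose to reach, as a shift and turn from the pose commanded when the call began, along the tool's axes at that moment; what a row does not reach only later rows make up. A row lasts 1/12 s, in which the tool goes at most 41.7 mm and 7.16 degrees, less where a joint would pass 70% of its speed; a pose out of reach is approached as far as the arm can. A call with a gripper value outside its range is refused whole. The fingers move at their own pace and stop on an object; the grip force is fixed at half the most. Time passes only in rows, so rows that repeat a pose let the fingers close. It gives the time, the measured TCP pose, the force and the opening at its end, in the units of the state.
- read_state(): the state, without advancing time (a new reading comes with each control period).
- get_image(name): name is "scene" or "side" or "wrist"; returns a dict with "img" (480x640x3 uint8, blue, green, red), "z_map" (480x640 float32, mm along the optical axis (not along the pixel's ray), 0 where there is no reading), "mtx" (3x3 intrinsics, pixels), "T" (4x4, takes a point from camera to world coordinates); the wrist camera has in their place "T_tool_cam" (4x4, takes a point from camera to tool coordinates, whose origin is the TCP and whose axes are the flange's). Camera axes: x right, y down, z forward; pixel columns grow to the right and rows downward; lengths in mm; the calibration is good to about 2 mm. The wrist camera is an equidistant fisheye: a pixel r from the principal point sees the ray r / f radians off the axis. A picture is of the moment at which its call begins: read the wrist's pose just before it.
- finish_job(): hands the job in, once; it reports no verdict.
The state is a dict: "clock": time; "qpos": joint angles; "qd": joint speeds; "tau": joint torques, N m; "eef_pos": TCP position; "tool_rot": TCP orientation; "force": force on the tool from outside, world axes, zero at the start; "torque": the same for the moment, N m; "width": finger opening in mm.
Only numpy, scipy, OpenCV 4.12 (cv2) and the standard library are available. Lean on these libraries where they do the work, as an engineer would, in place of code of your own. Each camera call takes 0.05 s, during which the arm holds its last target.

## Working session

There is one attempt and no reset: what is moved stays moved. The work goes in short steps, Python scripts to look and compute and a tool call to move; the robot and the scene stay as the last step left them, time stands still between calls to the robot, and variables do not carry over. Pictures are saved under pics/ and viewed, and the job is handed in when it is done.

Besides the shell and the picture viewer there is one more tool, called after "Request:" as name(argument=value, ...) on one line, values as JSON. carry_out: Moves the arm, as the interface text tells. Its arguments: {"type":"object","properties":{"series":{"type":"array","items":{"type":"array","items":{"type":"array","items":{"type":"number"}}}}},"required":["series"]}

```bash
ls; mkdir -p pics; python3 - <<'E'
from cell import *
import cv2, numpy as np, pickle
print(read_state())
D={}
for n in ["scene","side","wrist"]:
    d=get_image(n); D[n]=d
    cv2.imwrite(f"pics/{n}0.png",d["img"])
    print(n,d["mtx"],d.get("T",d.get("T_tool_cam")))
pickle.dump(D,open("d0.pkl","wb"))
E
```

```text
pics
{'clock': 0.0, 'qpos': array([ 1.07920788,  0.62938347,  0.03844221,  1.51839147, -0.02699674,
        0.99631325, -0.01999587]), 'qd': array([ 0.00110182, -0.00012295, -0.00024701, -0.00041655,  0.00111322,
       -0.00119574,  0.00111507]), 'tau': array([ 3.24034690e-04, -5.63397217e+01,  1.22631881e+00, -1.93444097e+01,
        1.09370914e-02,  1.06221510e-02,  1.52665560e-07]), 'eef_pos': array([ 268.23225971, -591.36282277,  230.35740948]), 'tool_rot': array([-3.13961545e+00,  3.15914925e-05,  4.25793634e-01]), 'force': array([ 0.11881966, -0.23327974, -0.36244929]), 'torque': array([ 0.00248395,  0.05884233, -0.04800521]), 'width': 85.34138537128574}
scene [[483.69618698   0.         329.77840492]
 [  0.         483.69618698 230.31526263]
 [  0.           0.           1.        ]] [[ 6.81471050e-01  5.67498605e-01 -4.62106633e-01  1.05475614e+03]
 [ 7.31700306e-01 -5.15773776e-01  4.45636706e-01 -4.76157280e+02]
 [ 1.45557263e-02 -6.41812079e-01 -7.66723800e-01  9.06851581e+02]
 [ 0.00000000e+00  0.00000000e+00  0.00000000e+00  1.00000000e+00]]
side [[474.32815645   0.         320.16181927]
 [  0.         474.32815645 238.96430877]
 [  0.           0.           1.        ]] [[-8.88957413e-01 -2.27683357e-01  3.97385212e-01  1.88642299e+02]
 [-4.57608343e-01  4.76973735e-01 -7.50393670e-01  7.27751023e+02]
 [-1.86901589e-02 -8.48914804e-01 -5.28199142e-01  5.78804705e+02]
 [ 0.00000000e+00  0.00000000e+00  0.00000000e+00  1.00000000e+00]]
wrist [[371.64829954   0.         322.27770248]
 [  0.         371.64829954 242.53562376]
 [  0.           0.           1.        ]] [[-1.42494425e-03 -9.58322632e-01 -2.85684619e-01  7.28533788e+01]
 [ 9.99998911e-01 -1.47565553e-03 -3.77640274e-05 -1.37514923e+00]
 [-3.85381966e-04 -2.85684362e-01  9.58323691e-01 -1.44301520e+02]
 [ 0.00000000e+00  0.00000000e+00  0.00000000e+00  1.00000000e+00]]
```

View pics/scene0.png

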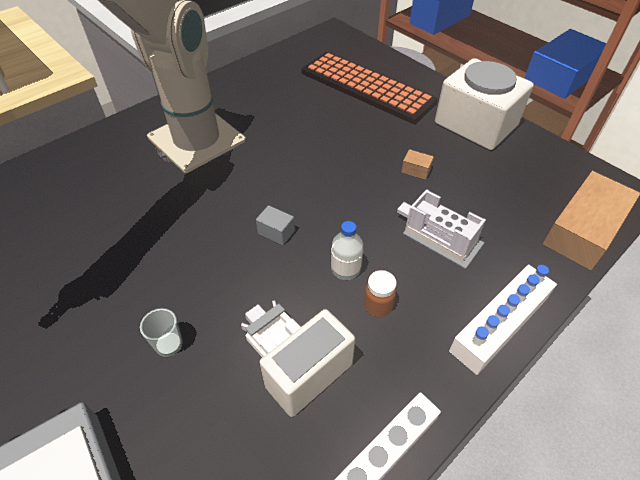

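View pics/side0.png

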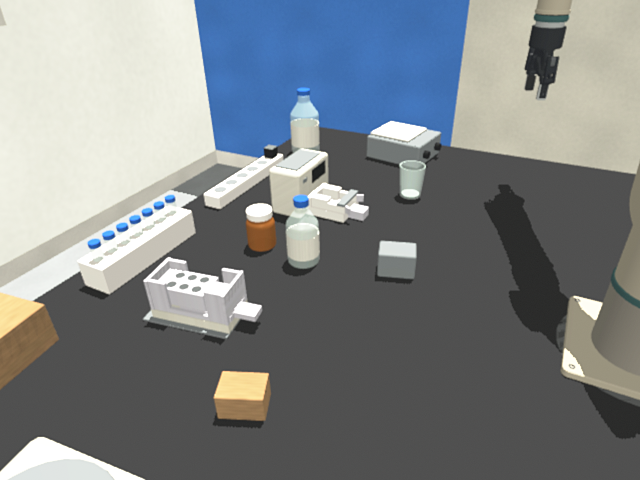

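View pics/wrist0.png

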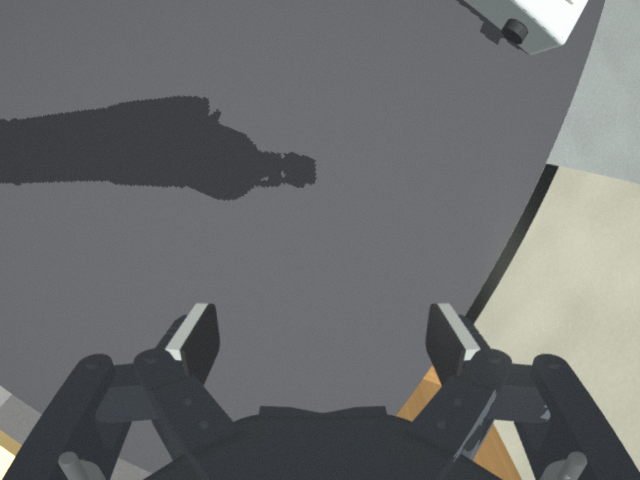

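The scene view shows the magazine at about (445,225) with its nose at (405,210), the dock at about (275,325) and the reader at (310,360). The bottle is at (347,255), the jar at (380,293), the beaker at (162,332), the tip box at (275,225) and the carton at (418,163). I'll zoom in on the magazine and dock.

```bash
cat > h.py <<'E'
import cv2, numpy as np, pickle
def pts(d):
    z=d["z_map"]; K=d["mtx"]; v,u=np.mgrid[:480,:640]
    P=np.stack([(u-K[0,2])/K[0,0]*z,(v-K[1,2])/K[1,1]*z,z],-1)
    return P@d["T"][:3,:3].T+d["T"][:3,3]
def ray(d,u,v,h):
    K=d["mtx"];r=d["T"][:3,:3]@np.array([(u-K[0,2])/K[0,0],(v-K[1,2])/K[1,1],1]);o=d["T"][:3,3]
    return o+r*(h-o[2])/r[2]
def crop(d,u0,v0,w,h,s,name):
    cv2.imwrite(name,cv2.resize(d["img"][v0:v0+h,u0:u0+w],None,fx=s,fy=s,interpolation=cv2.INTER_CUBIC))
E
python3 - <<'E'
from h import *
D=pickle.load(open("d0.pkl","rb"))
crop(D["scene"],390,180,110,90,7,"pics/a1.png")
crop(D["scene"],230,290,130,90,6,"pics/a2.png")
crop(D["side"],140,250,130,85,6,"pics/a3.png")
crop(D["side"],260,145,120,80,6,"pics/a4.png")
for n in ["scene","side"]:
    P=pts(D[n]); np.save(n+"P.npy",P)
    m=(D[n]["z_map"]>0); print(n,m.mean())
    Z=P[...,2]
    sub=m&(P[...,0]>300)&(P[...,0]<1000)&(abs(P[...,1])<800)
    print(np.percentile(Z[sub],[5,25,50,75,95]))
    mk=(sub&(Z>12)&(Z<220)).astype(np.uint8)
    N,L,S,C=cv2.connectedComponentsWithStats(mk)
    for i in range(1,N):
        if S[i,4]>60:
            q=P[L==i]; print(S[i],q.min(0).round(),q.max(0).round())
E
```

```text
scene 0.9959733072916667
[ -1.5158318    0.32263397   1.83736015  25.56007254 113.33302123]
[ 435   59   98   90 5920] [395. 561.  12.] [607. 750. 177.]
[392  92  46  31 728] [300. 502.  12.] [379. 655.  34.]
[402 150  31  28 594] [473. 331.  12.] [552. 406.  51.]
[ 544  171   96   96 4860] [856. 395.  12.] [1000.  640.   87.]
[ 397  190   88   71 3088] [587. 180.  12.] [787. 285.  91.]
[256 206  39  37 978] [386. -88.  12.] [470. -16.  60.]
[ 331  221   32   58 1415] [587. -37.  12.] [652.  27. 154.]
[ 450  265  107  108 4659] [903.   7.  12.] [974. 270. 104.]
[ 364  271   32   45 1155] [702. -49.  12.] [765.  12.  96.]
[ 241  301  114  116 7674] [ 567. -313.   12.] [ 796. -154.  129.]
[ 140  309   42   46 1378] [ 476. -431.   12.] [ 544. -365.   90.]
[ 334  393  106   87 3406] [ 923. -327.   12.] [ 974. -110.   42.]
[   0  402  120   78 6364] [ 508. -715.   12.] [ 691. -568.   85.]
side 0.9960872395833333
[5.33592723e-02 1.21339557e+00 2.21361690e+00 1.88748244e+01
 1.00836150e+02]
[ 204   87  165  179 9977] [ 567. -586.   12.] [976.  34. 205.]
[ 367  121   75   75 3141] [ 475. -736.   12.] [ 719. -360.   90.]
[  78  194  117   96 5270] [899.   8.  12.] [975. 271. 105.]
[ 378  240   39   36 1226] [383. -85.  12.] [467. -13.  60.]
[ 144  257  119   74 5377] [584. 181.  12.] [787. 284.  90.]
[   0  292   57   90 3234] [869. 397.  12.] [983. 509.  83.]
[ 214  371   57   46 2217] [468. 334.  12.] [551. 406.  50.]
[   0  437  145   43 3458] [466. 574. 145.] [604. 638. 174.]
```

View pics/a1.png

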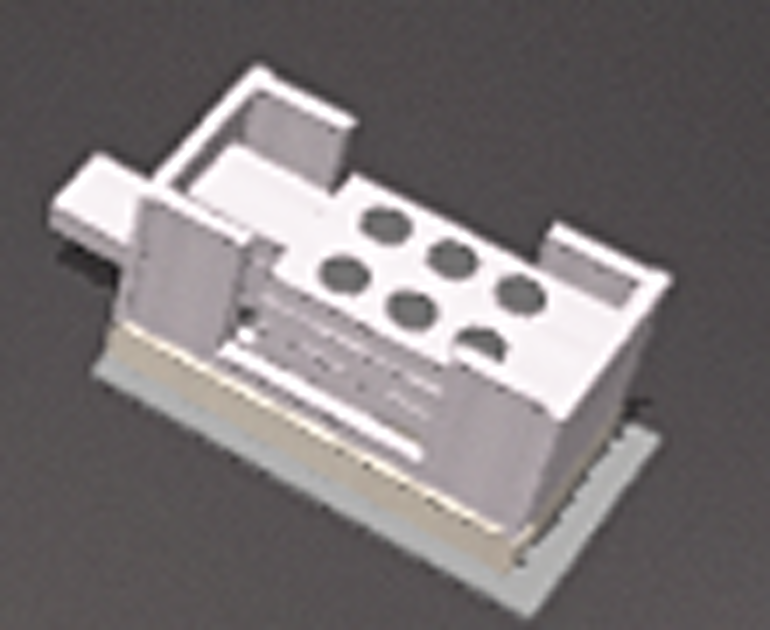

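View pics/a2.png

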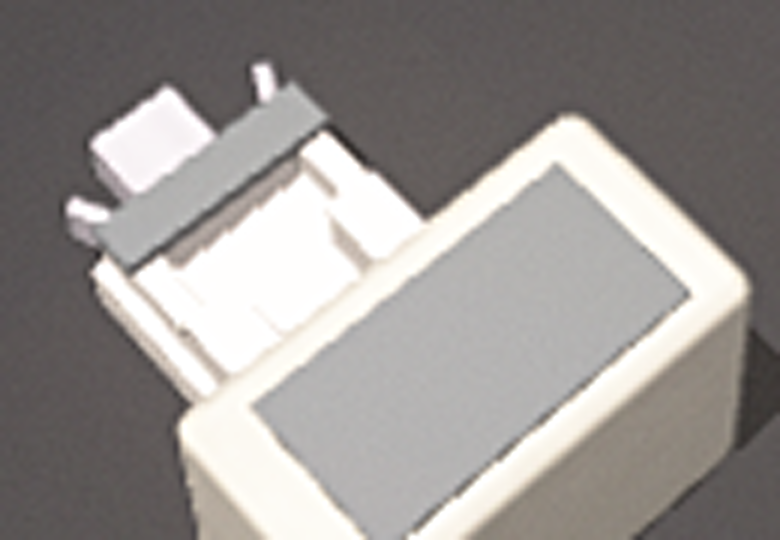

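View pics/a3.png

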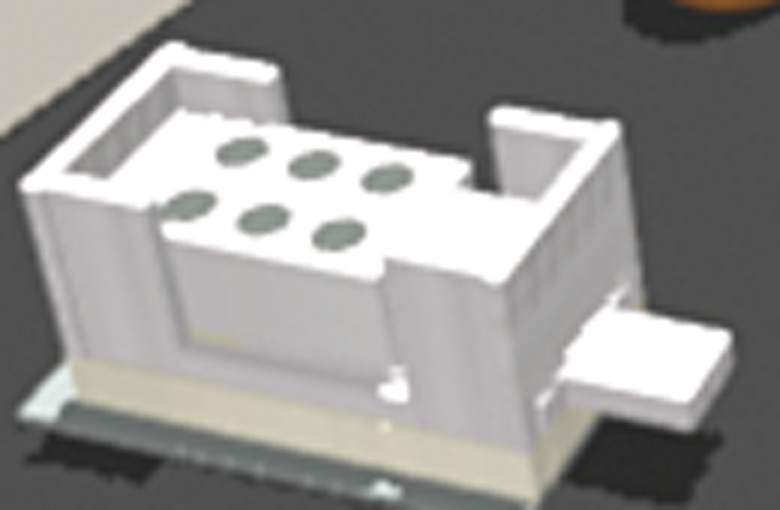

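View pics/a4.png

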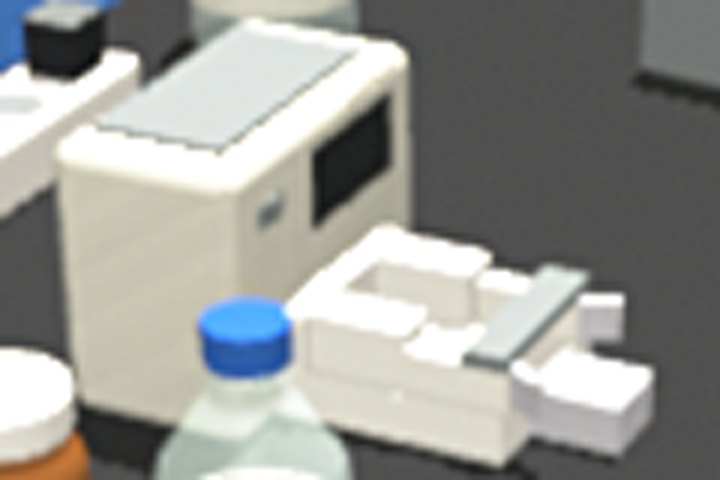

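```bash
python3 - <<'E'
from h import *
D=pickle.load(open("d0.pkl","rb"))
def fit(P,m,lab):
    q=P[m][:,:2].astype(np.float32)
    r=cv2.minAreaRect(q); print(lab,len(q),np.round(r[0],1),np.round(r[1],1),round(r[2],2)); print(cv2.boxPoints(r).round(1).tolist())
for n in ["scene","side"]:
    P=pts(D[n]); x,y,Z=P[...,0],P[...,1],P[...,2]
    reg=(x>570)&(x<800)&(y>170)&(y<300)
    print(n,"bench",np.median(Z[(x>600)&(x<700)&(y>60)&(y<150)]))
    for lo,hi in [(84,93),(80,93)]: fit(P,reg&(Z>lo)&(Z<hi),"mag top")
    fit(P,reg&(Z>29)&(Z<40)&(x<640),"nose?")
    reg=(x>540)&(x<810)&(y>-330)&(y<-140)
    fit(P,reg&(Z>116)&(Z<130),"reader top")
    fit(P,reg&(Z>44)&(Z<53)&(x<665),"strap etc")
    fit(P,reg&(Z>15)&(Z<27)&(x<625),"ledge")
# hand pixels
S=D["scene"];T=D["side"]
f=lambda u,v,c,h,s,d: ray(d,c[0]+(u+.5)/s-.5,c[1]+(v+.5)/s-.5,h)[:2].round(1)
print("scene mag top corners: gateL, gate R, back", f(258,65,(390,180),86,7,S), f(143,190,(390,180),86,7,S), f(565,415,(390,180),86,7,S), f(670,275,(390,180),86,7,S))
print("nose tip", f(100,153,(390,180),34,7,S), f(50,205,(390,180),34,7,S))
print("side mag", f(620,120,(140,250),86,6,T), f(500,285,(140,250),86,6,T), f(22,185,(140,250),86,6,T), f(170,45,(140,250),86,6,T))
print("side nose", f(733,335,(140,250),34,6,T), f(697,402,(140,250),34,6,T))
print("scene strap", f(295,85,(230,290),47,6,S), f(330,118,(230,290),47,6,S), f(130,270,(230,290),47,6,S), f(98,232,(230,290),47,6,S))
print("scene ledge front", f(90,147,(230,290),22,6,S), f(170,87,(230,290),22,6,S))
print("side strap", f(543,265,(260,145),47,6,T), f(592,270,(260,145),47,6,T), f(502,365,(260,145),47,6,T), f(466,355,(260,145),47,6,T))
print("side ledge front", f(652,370,(260,145),22,6,T), f(615,412,(260,145),22,6,T))
E
```

```text
scene bench 1.0649913415426226
mag top 294 [703.6 232.9] [155.8  80. ] 9.89
[[620.0, 258.8999938964844], [633.7000122070312, 180.10000610351562], [787.2999877929688, 206.8000030517578], [773.5, 285.6000061035156]]
mag top 404 [703.6 232.9] [155.8  80. ] 9.89
[[620.0, 258.8999938964844], [633.7000122070312, 180.10000610351562], [787.2999877929688, 206.8000030517578], [773.5, 285.6000061035156]]
nose? 119 [607.2 202.3] [31.2 67.2] 38.43
[[574.0999755859375, 219.0], [615.9000244140625, 166.3000030517578], [640.2999877929688, 185.6999969482422], [598.5999755859375, 238.3000030517578]]
reader top 3832 [ 752.  -232.4] [158.   83.5] 89.75
[[710.0, -311.20001220703125], [793.4000244140625, -311.6000061035156], [794.0999755859375, -153.60000610351562], [710.7000122070312, -153.1999969482422]]
strap etc 533 [ 633.  -230.8] [67.7 84.1] 2.9
[[597.0999755859375, -190.5], [601.2999877929688, -274.5], [669.0, -271.1000061035156], [664.7000122070312, -187.10000610351562]]
ledge 303 [ 596.2 -238.5] [57.5 76.1] 0.03
[[567.4000244140625, -200.39999389648438], [567.4000244140625, -276.6000061035156], [6
[... 1082 characters left out ...]
9969482422]]
ledge 265 [ 594.5 -229. ] [91.2 57. ] 87.98
[[564.4000244140625, -273.5], [621.4000244140625, -275.6000061035156], [624.5999755859375, -184.39999389648438], [567.5999755859375, -182.39999389648438]]
scene mag top corners: gateL, gate R, back [621.  260.4] [632.8 187. ] [785.2 212.4] [772.9 285.6]
nose tip [584.  231.2] [588.9 199.3]
side mag [636.8 179.6] [621.3 258.7] [775.5 282.4] [787.5 207.7]
side nose [589.9 197.8] [582.8 227.5]
scene strap [ 609.9 -188. ] [ 628.  -187.4] [ 628.  -271.8] [ 609.8 -271.2]
scene ledge front [ 568.5 -247.6] [ 568.  -212.5]
side strap [ 630.8 -276.3] [ 610.  -280.6] [ 608.4 -186.5] [ 625.  -188.1]
side ledge front [ 570.  -251.9] [ 569.8 -212.1]
```

The views agree on the layout:

| Item | World position (mm) | Yaw |
|---|---|---|
| Nose tip | about (586, 214) | – |
| Magazine mouth | about (627, 221) | 9.6° |
| Dock mouth | about (608.5, -230.5) | 0° |

I'll write a planner helper, then move to hover over the nose.

```bash
cat > pl.py <<'E'
import numpy as np, sys
from scipy.spatial.transform import Rotation as R
def down(yaw,tilt=0): # deg; tilt about tool y
    return R.from_euler('z',yaw,degrees=True)*R.from_euler('x',180,degrees=True)*R.from_euler('y',tilt,degrees=True)
def plan(p,Rt,grip,step=38,deg=6.8,start=None,hold=0,prec=2):
    from cell import read_state
    s=read_state()
    p0,R0=(s["eef_pos"],R.from_euler('xyz',s["tool_rot"])) if start is None else start
    p=np.array(p,float)
    d=p-p0; rv=(R0.inv()*Rt).as_rotvec()
    n=int(max(1,np.ceil(np.linalg.norm(d)/step),np.ceil(np.degrees(np.linalg.norm(rv))/deg)))
    fr=[min(1,i/n) for i in range(1,n+hold+1)]
    pb,Rb=p0,R0
    for c in range(0,len(fr),5):
        rows=[]
        for f in fr[c:c+5]:
            pp=p0+f*d; RR=R0*R.from_rotvec(f*rv)
            t=Rb.inv().apply(pp-pb)/10; w=(Rb.inv()*RR).as_rotvec()
            rows.append([round(float(v),prec)+0. for v in t]+[round(float(v),3)+0. for v in w]+[grip])
        print([rows]); pb,Rb=pp,RR
    return p,Rt
E
python3 - <<'E'
from pl import *
plan([560,190,200],down(9.6),8.5,prec=1)
E
```

```text
[[[2.7, -2.7, 0.1, 0.0, 0.0, 0.012, 8.5], [5.3, -5.4, 0.3, 0.0, 0.0, 0.023, 8.5], [8.0, -8.1, 0.4, 0.0, 0.0, 0.035, 8.5], [10.7, -10.7, 0.6, 0.0, 0.0, 0.047, 8.5], [13.4, -13.4, 0.7, 0.0, 0.0, 0.059, 8.5]]]
[[[2.5, -2.8, 0.1, 0.0, 0.0, 0.012, 8.5], [5.0, -5.7, 0.3, 0.0, 0.0, 0.023, 8.5], [7.5, -8.5, 0.4, 0.0, 0.0, 0.035, 8.5], [10.0, -11.4, 0.6, 0.0, 0.0, 0.047, 8.5], [12.6, -14.2, 0.7, 0.0, 0.0, 0.059, 8.5]]]
[[[2.3, -3.0, 0.1, 0.0, 0.0, 0.012, 8.5], [4.7, -6.0, 0.3, 0.0, 0.0, 0.023, 8.5], [7.0, -8.9, 0.4, 0.0, 0.0, 0.035, 8.5], [9.4, -11.9, 0.6, 0.0, 0.0, 0.047, 8.5], [11.7, -14.9, 0.7, 0.0, 0.0, 0.059, 8.5]]]
[[[2.2, -3.1, 0.1, 0.0, 0.0, 0.012, 8.5], [4.3, -6.2, 0.3, 0.0, 0.0, 0.023, 8.5], [6.5, -9.3, 0.4, 0.0, 0.0, 0.035, 8.5], [8.7, -12.5, 0.6, 0.0, 0.0, 0.047, 8.5], [10.8, -15.6, 0.7, 0.0, 0.0, 0.059, 8.5]]]
[[[2.0, -3.2, 0.1, 0.0, 0.0, 0.012, 8.5], [4.0, -6.5, 0.3, 0.0, 0.0, 0.023, 8.5]]]
```

Request:
carry_out(series=[[[2.7,-2.7,0.1,0,0,0.012,8.5],[5.3,-5.4,0.2,0,0,0.023,8.5],[8.0,-8.1,0.2,0,0,0.035,8.5],[10.7,-10.7,0.2,0,0,0.047,8.5],[13.4,-13.4,0.2,0,0,0.059,8.5]]])

```text
clock: 0.57
eef_pos: [335.4, -412.8, 229.1]
tool_rot: [-3.141, -0.0, 0.366]
force: [0.4, 0.5, 1.2]
width: 85.0
```

Request:
carry_out(series=[[[2.5,-2.8,0.1,0,0,0.012,8.5],[5.0,-5.7,0.3,0,0,0.023,8.5],[7.5,-8.5,0.4,0,0,0.035,8.5],[10.0,-11.4,0.6,0,0,0.047,8.5],[12.6,-14.2,0.7,0,0,0.059,8.5]]])

```text
clock: 0.98
eef_pos: [401.8, -235.0, 222.1]
tool_rot: [-3.141, 0.0, 0.307]
force: [1.3, -0.6, 0.5]
width: 85.2
```

Request:
carry_out(series=[[[2.3,-3.0,0.1,0,0,0.012,8.5],[4.7,-6.0,0.3,0,0,0.023,8.5],[7.0,-8.9,0.4,0,0,0.035,8.5],[9.4,-11.9,0.6,0,0,0.047,8.5],[11.7,-14.9,0.7,0,0,0.059,8.5]]])

```text
clock: 1.4
eef_pos: [468.6, -57.5, 215.2]
tool_rot: [3.142, 0.0, 0.248]
force: [-0.3, -0.0, -0.2]
width: 84.8
```

Request:
carry_out(series=[[[2.2,-3.1,0.1,0,0,0.012,8.5],[4.3,-6.2,0.3,0,0,0.023,8.5],[6.5,-9.3,0.4,0,0,0.035,8.5],[8.7,-12.5,0.6,0,0,0.047,8.5],[10.8,-15.6,0.7,0,0,0.059,8.5]]])

```text
clock: 1.82
eef_pos: [534.7, 120.5, 208.0]
tool_rot: [-3.142, 0.0, 0.19]
force: [0.4, -1.1, 0.4]
width: 84.8
```

Request:
carry_out(series=[[[2.0,-3.2,0.1,0,0,0.012,8.5],[4.0,-6.5,0.3,0,0,0.023,8.5],[4.0,-6.5,0.3,0,0,0.023,8.5]]])

```text
clock: 2.07
eef_pos: [562.5, 200.3, 204.7]
tool_rot: [-3.135, -0.003, 0.177]
force: [-0.1, 1.0, 0.7]
width: 84.8
```

```bash
cat >> h.py <<'E'
def wrays(d,s,u,v):
    from scipy.spatial.transform import Rotation as R
    K=d["mtx"];x=(u-K[0,2]);y=(v-K[1,2]);r=np.hypot(x,y);th=r/K[0,0]
    c=np.array([np.sin(th)*x/r,np.sin(th)*y/r,np.cos(th)])
    T=d["T_tool_cam"];Rt=R.from_euler('xyz',s["tool_rot"]).as_matrix()
    return Rt@T[:3,3]+s["eef_pos"], Rt@T[:3,:3]@c
def wray(d,s,u,v,h):
    o,r=wrays(d,s,u,v); return (o+r*(h-o[2])/r[2])[:2].round(1)
E
python3 - <<'E'
from h import *; from cell import *
s=read_state(); d=get_image("wrist"); pickle.dump((s,d),open("w1.pkl","wb"))
cv2.imwrite("pics/w1.png",d["img"]); print(s["eef_pos"],s["tool_rot"],s["qpos"])
E
```

```text
[562.51560338 200.31971199 204.65738257] [-3.13518588e+00 -3.04153372e-03  1.76722007e-01] [-0.41574361  0.57932986  0.04708     1.70521478 -0.04172272  0.85373352
 -1.74309507]
```

View pics/w1.png

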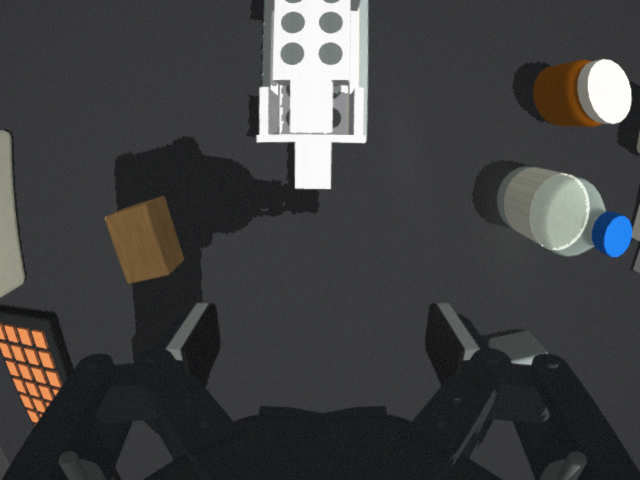

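The wrist view shows the nose tip's edge at about (296–331, 189) and the gate top at about row 139. I'll measure the nose from this.

```bash
python3 - <<'E'
from h import *
s,d=pickle.load(open("w1.pkl","rb"))
crop(d,250,110,130,95,6,"pics/w1c.png")
g=cv2.cvtColor(d["img"],cv2.COLOR_BGR2GRAY)
for r in (150,160,170,180,185): 
    c=np.where(g[r,270:360]>130)[0]+270; print(r,c.min(),c.max(), wray(d,s,c.min()-.5,r,34),wray(d,s,c.max()+.5,r,34))
for c in (300,313,326):
    rr=np.where(g[150:200,c]>130)[0]+150; print(c,rr.max(),wray(d,s,c,rr.max()+.5,34),wray(d,s,c,rr.max()+.5,22))
E
```

```text
150 295 331 [617.4 236.3] [622.7 205.6]
160 295 331 [609.  234.9] [614.4 204.1]
170 295 330 [600.6 233.5] [605.8 203.4]
180 295 330 [592.1 232.1] [597.4 201.9]
185 295 330 [587.9 231.4] [593.2 201.1]
300 188 [585.7 226.3] [583.8 226.8]
313 188 [587.6 215.3] [585.8 215.4]
326 188 [589.5 204.4] [587.8 204. ]
```

View pics/w1c.png

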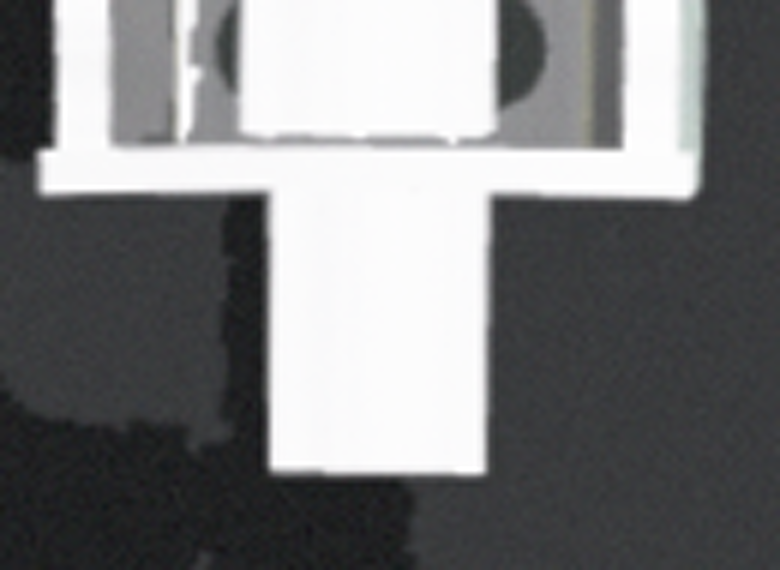

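```bash
python3 - <<'E'
from pl import *
Rt=down(9.5,15); z=Rt.apply([0,0,1]); print(z, Rt.apply([1,0,0]))
ax=np.array([np.cos(np.radians(9.5)),np.sin(np.radians(9.5)),0])
tcp=np.array([586.8,215.2,29])+13*ax+19*z; print(tcp)
a=plan(tcp-90*z,Rt,8.5)
plan(tcp,Rt,8.5,start=a,step=25,hold=1)
E
```

```text
[ 0.2552695   0.04271746 -0.96592583] [0.95267873 0.15942375 0.25881905]
[604.47183327 218.15725069  10.6474093 ]
[[[0.77, -0.49, 3.57, -0.001, 0.087, 0.003, 8.5], [1.53, -0.98, 7.13, -0.003, 0.174, 0.005, 8.5], [2.3, -1.48, 10.7, -0.004, 0.262, 0.008, 8.5]]]
[[[0.0, 0.0, 2.25, 0.0, 0.0, 0.0, 8.5], [0.0, 0.0, 4.5, 0.0, 0.0, 0.0, 8.5], [0.0, 0.0, 6.75, 0.0, 0.0, 0.0, 8.5], [0.0, 0.0, 9.0, 0.0, 0.0, 0.0, 8.5], [0.0, 0.0, 9.0, 0.0, 0.0, 0.0, 8.5]]]
```

Request:
carry_out(series=[[[0.77,-0.5,3.57,0,0.087,0.003,8.5],[1.53,-1.0,7.13,-0.003,0.174,0.005,8.5],[2.3,-1.48,10.7,-0.004,0.262,0.008,8.5],[2.3,-1.48,10.7,-0.004,0.262,0.008,8.5]]])

```text
clock: 2.45
eef_pos: [576.6, 206.0, 94.2]
tool_rot: [3.135, -0.253, 0.16]
force: [5.8, 3.7, 1.9]
width: 85.1
```

```bash
python3 - <<'E'
from pl import *
tcp=np.array([604.5,218.2,10.6])
plan(tcp,down(9.5,15),8.5,step=25,hold=1)
E
```

```text
[[[0.19, -0.2, 2.21, 0.002, 0.002, -0.001, 8.5], [0.38, -0.41, 4.41, 0.004, 0.004, -0.003, 8.5], [0.57, -0.61, 6.62, 0.006, 0.006, -0.004, 8.5], [0.76, -0.81, 8.83, 0.008, 0.008, -0.006, 8.5], [0.76, -0.81, 8.83, 0.008, 0.008, -0.006, 8.5]]]
```

Request:
carry_out(series=[[[0,0,0,0,0,0,8.5],[0,0,0,0,0,0,8.5]]])

```text
clock: 2.62
eef_pos: [581.9, 207.4, 98.1]
tool_rot: [3.138, -0.262, 0.159]
force: [0.9, -0.4, 0.3]
width: 85.0
```

```bash
python3 - <<'E'
from pl import *
tcp=np.array([604.5,218.2,10.6])
plan(tcp,down(9.5,15),8.5,step=25,hold=1)
E
```

```text
[[[0.01, -0.19, 2.27, 0.001, 0.0, -0.002, 8.5], [0.03, -0.37, 4.54, 0.003, 0.0, -0.003, 8.5], [0.04, -0.56, 6.8, 0.004, 0.0, -0.005, 8.5], [0.06, -0.74, 9.07, 0.005, 0.0, -0.007, 8.5], [0.06, -0.74, 9.07, 0.005, 0.0, -0.007, 8.5]]]
```

Request:
carry_out(series=[[[0,-0.2,2.2,0.001,0,-0.002,8.5],[0,-0.4,4.4,0.003,0,-0.004,8.5],[0,-0.6,6.6,0.004,0,-0.006,8.5],[0,-0.74,8.2,0.005,0,-0.007,8.5],[0,-0.74,8.2,0.005,0,-0.007,8.5]]])

```text
clock: 3.03
eef_pos: [600.7, 213.3, 33.3]
tool_rot: [3.133, -0.262, 0.166]
force: [0.0, 0.4, -0.3]
width: 84.8
```

```bash
python3 - <<'E'
from h import *; from cell import *
from pl import *
s=read_state(); d=get_image("wrist"); pickle.dump((s,d),open("w2.pkl","wb"))
cv2.imwrite("pics/w2.png",d["img"]); print(s["eef_pos"],s["tool_rot"],s["force"])
plan([604.5,218.2,10.6],down(9.5,15),8.5,step=25,hold=1)
E
```

```text
[600.72648494 213.32713229  33.33524048] [ 3.13253402 -0.26190271  0.16574689] [ 0.02970884  0.38475522 -0.28696321]
[[[-0.03, -0.46, 2.03, 0.009, 0.002, 0.001, 8.5], [-0.03, -0.46, 2.03, 0.009, 0.002, 0.001, 8.5]]]
```

View pics/w2.png

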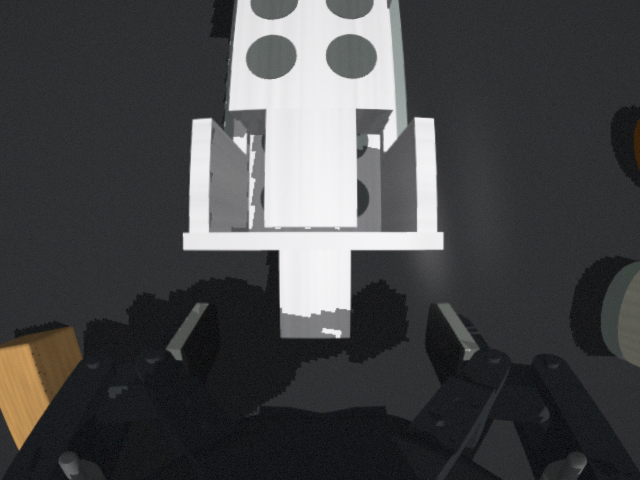

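The nose (columns 280–350) sits between the open pads (217 and 428), and the gate is clear of the gripper. I'll go down the last 20 mm and close.

Request:
carry_out(series=[[[0,-0.3,1.2,0.006,0.001,0,8.5],[0,-0.4,2.1,0.009,0.002,0,8.5],[0,-0.4,2.1,0.009,0.002,0,8.5]]])

```text
clock: 3.33
eef_pos: [603.3, 217.1, 11.2]
tool_rot: [3.14, -0.259, 0.166]
force: [-0.2, -0.3, -0.3]
width: 84.6
```

Request:
carry_out(series=[[[0,0,0,0,0,0,5],[0,0,0,0,0,0,3.6],[0,0,0,0,0,0,2.6],[0,0,0,0,0,0,2],[0,0,0,0,0,0,1]]])

```text
clock: 3.75
eef_pos: [601.8, 218.1, 11.8]
tool_rot: [3.14, -0.258, 0.168]
force: [-3.5, -1.4, 15.4]
width: 28.9
```

Request:
carry_out(series=[[[0,0,0,0,0,0,0],[0,0,0,0,0,0,0],[0,0,0,0,0,0,0],[0,0,0,0,0,0,0]]])

```text
clock: 4.08
eef_pos: [601.8, 218.1, 11.9]
tool_rot: [3.14, -0.258, 0.168]
force: [-2.1, -0.6, 5.8]
width: 28.9
```

Gripped at 28.9 mm. Now a level pull along the magazine axis.

Request:
carry_out(series=[[[-0.48,0,-0.13,0,0,0,0],[-1.45,0,-0.39,0,0,0,0],[-2.41,0,-0.65,0,0,0,0],[-3.38,0,-0.91,0,0,0,0],[-4.35,0,-1.16,0,0,0,0]]])

```text
clock: 4.5
eef_pos: [565.5, 212.5, 19.7]
tool_rot: [3.136, -0.234, 0.17]
force: [4.1, -0.1, -4.3]
width: 28.9
```

```bash
python3 - <<'E'
from h import *; from cell import *
d=get_image("side"); crop(d,130,240,180,110,4,"pics/s2.png")
E
```

```text
(no output)
```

View pics/s2.png

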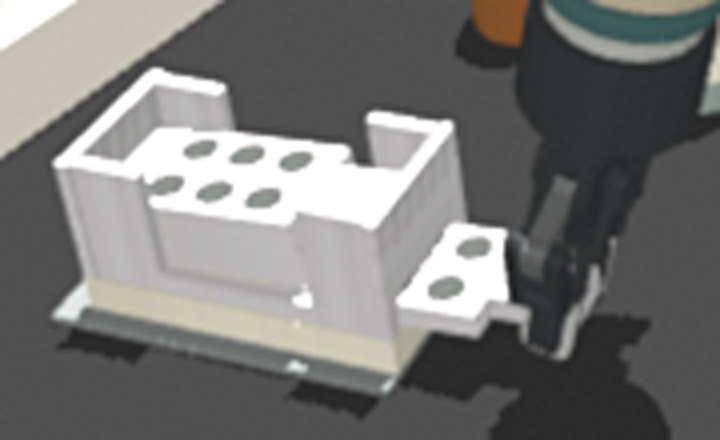

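The side view shows the bottom carrier about 40 mm further out with its first holes visible at (445–475, 250–290), and the others are still in place. I'll check that it settles.

Request:
carry_out(series=[[[0,0,0,0,0,0,0],[0,0,0,0,0,0,0]]])

```text
clock: 4.72
eef_pos: [563.8, 212.3, 18.9]
tool_rot: [3.136, -0.231, 0.171]
force: [-2.5, -0.5, -3.1]
width: 28.8
```

Request:
carry_out(series=[[[-0.15,0,0.3,0,0.013,0,0],[-0.3,0,0.6,0,0.027,0,0],[-0.3,0,0.6,0,0.027,0,0]]])

```text
clock: 4.97
eef_pos: [571.1, 213.8, 19.7]
tool_rot: [3.133, -0.241, 0.173]
force: [-3.5, -1.3, -3.7]
width: 29.1
```

```bash
python3 - <<'E'
from h import *; from cell import *
s=read_state();print({k:np.round(v,3) for k,v in s.items()})
E
```

```text
{'clock': np.float64(4.967), 'qpos': array([-0.318,  0.816, -0.195,  2.001,  1.142,  0.234, -2.941]), 'qd': array([ 0.001, -0.003, -0.002,  0.003,  0.   , -0.005,  0.002]), 'tau': array([-4.2000e-02, -5.7945e+01, -1.9270e+00, -1.1929e+01,  7.3400e-01,
       -6.3500e-01,  6.3000e-02]), 'eef_pos': array([571.089, 213.847,  19.71 ]), 'tool_rot': array([ 3.133, -0.241,  0.173]), 'force': array([-3.509, -1.33 , -3.707]), 'torque': array([-0.261,  1.502, -0.054]), 'width': np.float64(29.085)}
```

The arm has run into its joint 6 and 7 limits (0.234 and -2.941) because of the tilt, so the carrier can't stay level. The shoulders are now clear of the gate and the tail is still well held inside. I'll release, lift, go vertical and regrip.

Request:
carry_out(series=[[[0,0,0,0,0,0,4],[0,0,0,0,0,0,6],[0,0,0,0,0,0,8.5],[0,0,0,0,0,0,8.5]]])

```text
clock: 5.3
eef_pos: [572.9, 214.8, 21.2]
tool_rot: [3.134, -0.245, 0.173]
force: [-0.5, 0.3, -0.5]
width: 74.4
```

Request:
carry_out(series=[[[-0.5,0,-1.8,0,0,0,8.5],[-1,0,-4,0,-0.06,0,8.5],[-1.5,0,-6.5,0,-0.12,0,8.5],[-2,0,-9,0,-0.2,0,8.5],[-2.5,0,-11,0,-0.25,0,8.5]]])

```text
clock: 5.72
eef_pos: [522.5, 207.0, 123.8]
tool_rot: [3.137, 0.008, 0.17]
force: [1.7, 0.7, -1.3]
width: 84.6
```

Request:
carry_out(series=[[[0,0,0,0,0,0,8.5],[0,0,0,0,0,0,8.5]]])

```text
clock: 5.88
eef_pos: [523.1, 206.4, 122.0]
tool_rot: [3.135, 0.004, 0.169]
force: [-0.9, 0.4, -0.6]
width: 84.7
```

```bash
python3 - <<'E'
from h import *; from cell import *
s=read_state();print({k:np.round(v,3) for k,v in s.items() if k in("qpos","eef_pos","tool_rot","clock")})
d=get_image("wrist"); pickle.dump((s,d),open("w3.pkl","wb")); cv2.imwrite("pics/w3.png",d["img"])
E
```

```text
{'clock': np.float64(5.883), 'qpos': array([-0.003,  0.741, -0.683,  1.85 ,  0.648,  0.794, -2.435]), 'eef_pos': array([523.083, 206.385, 122.038]), 'tool_rot': array([3.135, 0.004, 0.169])}
```

View pics/w3.png

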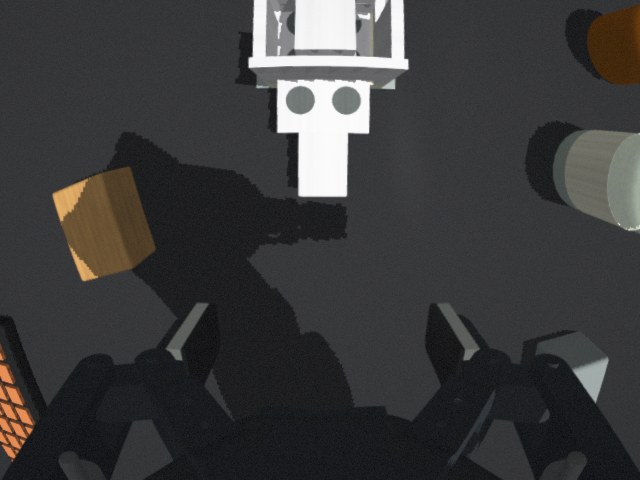

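The wrist view shows the carrier lying level with its shoulders out. Its nose tip is at about (299–348, 196) and the two holes at (300,100) and (346,100). Measuring.

```bash
python3 - <<'E'
from h import *
from pl import *
s,d=pickle.load(open("w3.pkl","rb"))
g=cv2.cvtColor(d["img"],cv2.COLOR_BGR2GRAY)
L=[];
for r in (140,150,160,170,180,190): 
    c=np.where(g[r,270:380]>130)[0]+270; a,b=wray(d,s,c.min()-.5,r,34),wray(d,s,c.max()+.5,r,34); L.append((a+b)/2); print(r,a,b)
L=np.array(L); v=L[0]-L[-1]; print("yaw",np.degrees(np.arctan2(v[1],v[0])))
for c in (305,323,342):
    rr=np.where(g[150:220,c]>130)[0]+150; print(c,rr.max(),wray(d,s,c,rr.max()+.5,34),wray(d,s,c,rr.max()+.5,22))
E
```

```text
140 [588.5 233.7] [593.7 203.3]
150 [582.3 232.8] [587.5 202.2]
160 [576.1 231.8] [581.3 201.1]
170 [569.9 230.8] [575.1 200. ]
180 [563.7 229.8] [568.8 199.5]
190 [557.4 228.8] [562.5 198.3]
yaw 9.029289638631996
305 196 [554.  223.5] [551.9 223.6]
323 196 [555.9 212.2] [553.9 211.8]
342 196 [557.9 200.4] [556.  199.3]
```

```bash
python3 - <<'E'
from pl import *
plan([571.6,215.3,10],down(9.4),8.5,step=30,hold=1)
E
```

```text
[[[1.02, -0.04, 2.21, 0.002, 0.001, 0.001, 8.5], [2.04, -0.07, 4.43, 0.003, 0.002, 0.003, 8.5], [3.06, -0.11, 6.64, 0.005, 0.003, 0.004, 8.5], [4.09, -0.14, 8.86, 0.007, 0.004, 0.005, 8.5], [5.11, -0.18, 11.07, 0.008, 0.006, 0.006, 8.5]]]
[[[0.0, 0.0, 0.0, 0.0, 0.0, 0.0, 8.5]]]
```

Request:
carry_out(series=[[[1.6,-0.04,1.4,0.002,0.001,0.001,8.5],[3.4,-0.07,3.4,0.003,0.002,0.003,8.5],[5.0,-0.11,6.0,0.005,0.003,0.004,8.5],[5.1,-0.18,8.6,0.007,0.004,0.005,8.5],[5.1,-0.18,11.1,0.008,0.006,0.006,8.5]]])

```text
clock: 6.35
eef_pos: [570.9, 215.6, 7.2]
tool_rot: [3.141, 0.001, 0.166]
force: [0.2, -0.2, 0.3]
width: 85.0
```

Request:
carry_out(series=[[[0,0,0,0,0,0,8.5],[0,0,0,0,0,0,8.5]]])

```text
clock: 6.52
eef_pos: [568.8, 215.4, 8.0]
tool_rot: [3.14, 0.005, 0.167]
force: [-0.6, -0.6, -0.6]
width: 85.0
```

```bash
python3 - <<'E'
from h import *; from cell import *
s=read_state();print({k:np.round(v,3) for k,v in s.items() if k in("qpos","eef_pos","tool_rot","clock","force")})
d=get_image("wrist");  cv2.imwrite("pics/w4.png",d["img"])
E
```

```text
{'clock': np.float64(6.517), 'qpos': array([-0.069,  0.944, -0.568,  1.765,  0.771,  0.676, -2.482]), 'eef_pos': array([568.82 , 215.371,   7.953]), 'tool_rot': array([3.14 , 0.005, 0.167]), 'force': array([-0.597, -0.607, -0.594])}
```

View pics/w4.png

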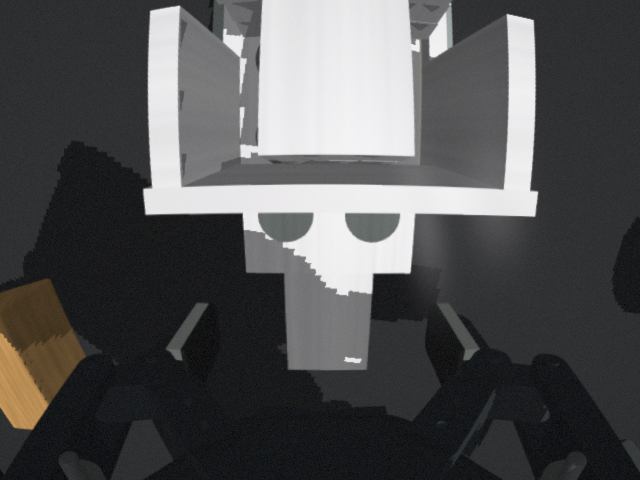

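Request:
carry_out(series=[[[0.1,0.15,0,0,0,0,5],[0.1,0.15,0,0,0,0,3.6],[0.1,0.15,0,0,0,0,2.6],[0.1,0.15,0,0,0,0,2],[0.1,0.15,0,0,0,0,1]]])

```text
clock: 6.98
eef_pos: [572.5, 214.4, 10.6]
tool_rot: [3.141, -0.0, 0.165]
force: [-1.0, -1.1, 6.0]
width: 29.1
```

Request:
carry_out(series=[[[0,0,0,0,0,0,0],[0,0,0,0,0,0,0],[0,0,0,0,0,0,0],[0,0,0,0,0,0,0]]])

```text
clock: 7.32
eef_pos: [572.5, 214.4, 10.6]
tool_rot: [3.141, 0.0, 0.165]
force: [-1.2, -1.9, 5.0]
width: 28.8
```

Request:
carry_out(series=[[[-0.5,0,0,0,0,0,0],[-1.5,0,0,0,0,0,0],[-2.5,0,0,0,0,0,0],[-3.5,0,0,0,0,0,0],[-4.5,0,0,0,0,0,0]]])

```text
clock: 7.73
eef_pos: [528.5, 207.3, 10.2]
tool_rot: [-3.141, -0.001, 0.165]
force: [3.0, -0.5, 0.4]
width: 28.9
```

```bash
python3 - <<'E'
from h import *; from cell import *
s=read_state();print({k:np.round(v,3) for k,v in s.items() if k in("qpos","eef_pos","tool_rot","clock","force","width")})
d=get_image("side"); crop(d,130,240,180,110,4,"pics/s3.png")
E
```

```text
{'clock': np.float64(7.733), 'qpos': array([-0.088,  0.898, -0.536,  1.888,  0.807,  0.585, -2.565]), 'eef_pos': array([528.497, 207.28 ,  10.201]), 'tool_rot': array([-3.141e+00, -1.000e-03,  1.650e-01]), 'force': array([ 2.986, -0.493,  0.436]), 'width': np.float64(28.937)}
```

View pics/s3.png

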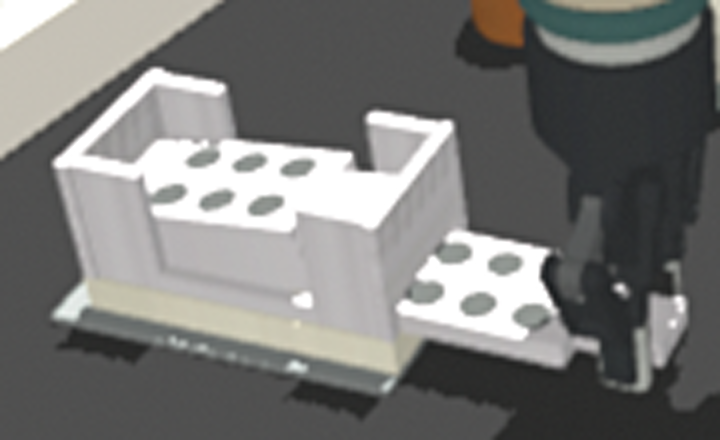

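The pull is level and the stack is following correctly. Pulling the rest of the way.

Request:
carry_out(series=[[[-1,0,0,0,0,0,0],[-2,0,0,0,0,0,0],[-3,0,0,0,0,0,0],[-4.2,0,0,0,0,0,0],[-5.5,0,0,0,0,0,0]]])

```text
clock: 8.2
eef_pos: [472.5, 197.9, 9.5]
tool_rot: [-3.141, 0.002, 0.165]
force: [1.0, 0.9, -2.3]
width: 28.8
```

Request:
carry_out(series=[[[0,0,-1,0,0,0,0],[0,0,-3,0,0,0,0],[0,0,-5,0,0,0,0],[0,0,-6,0,0,0,0],[0,0,-6,0,0,0,0]]])

```text
clock: 8.62
eef_pos: [475.2, 199.0, 72.1]
tool_rot: [-3.14, -0.003, 0.165]
force: [0.8, -1.0, -2.1]
width: 28.9
```

```bash
python3 - <<'E'
from h import *; from cell import *
s=read_state();print({k:np.round(v,3) for k,v in s.items() if k in("qpos","eef_pos","tool_rot","clock","force","width")})
d=get_image("side"); crop(d,130,200,220,150,3.5,"pics/s4.png")
E
```

```text
{'clock': np.float64(8.617), 'qpos': array([-0.062,  0.755, -0.595,  2.015,  0.75 ,  0.597, -2.582]), 'eef_pos': array([475.25 , 199.03 ,  72.069]), 'tool_rot': array([-3.14e+00, -3.00e-03,  1.65e-01]), 'force': array([ 0.836, -0.955, -2.065]), 'width': np.float64(28.922)}
```

View pics/s4.png

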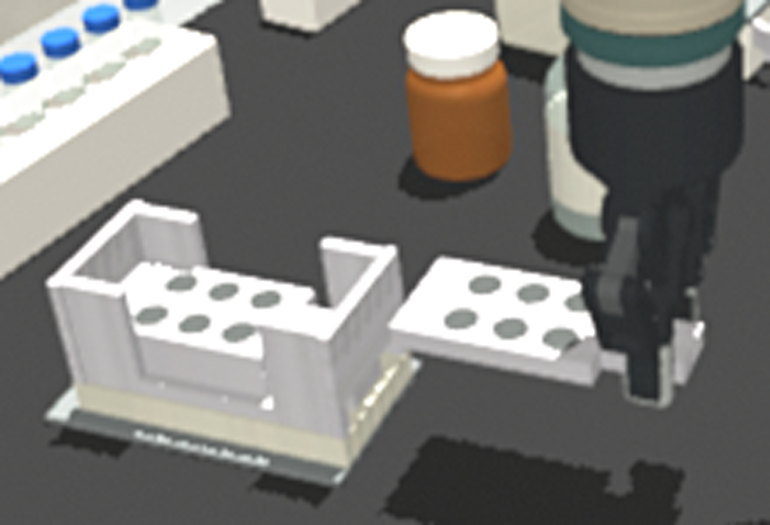

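The carrier is fully out and the stack of three has dropped in the magazine. Next, turn it 170.5° counterclockwise over open bench while moving to about (580, 110).

```bash
python3 - <<'E'
from pl import *
from cell import read_state
s=read_state()
from scipy.spatial.transform import Rotation as R
# two stage to force direction
a=plan([500,190,110],down(95),0,prec=1)
plan([580,110,110],down(180),0,start=a,prec=1,hold=1)
E
```

```text
[[[0.2, 0.1, -0.3, 0.0, 0.0, -0.115, 0], [0.4, 0.2, -0.6, 0.0, 0.0, -0.23, 0], [0.5, 0.3, -0.9, 0.0, 0.0, -0.345, 0], [0.7, 0.4, -1.2, 0.0, -0.001, -0.46, 0], [0.9, 0.5, -1.5, 0.0, -0.001, -0.574, 0]]]
[[[0.1, 0.2, -0.3, 0.0, 0.0, -0.115, 0], [0.2, 0.4, -0.6, 0.0, 0.0, -0.23, 0], [0.3, 0.5, -0.9, 0.0, 0.0, -0.345, 0], [0.4, 0.7, -1.2, 0.0, -0.001, -0.46, 0], [0.5, 0.9, -1.5, 0.0, -0.001, -0.574, 0]]]
[[[0.0, 0.2, -0.3, 0.0, 0.0, -0.115, 0], [0.0, 0.4, -0.6, 0.0, 0.0, -0.23, 0], [0.0, 0.6, -0.9, 0.0, 0.0, -0.345, 0]]]
[[[-0.7, 0.6, 0.0, 0.0, 0.0, -0.114, 0], [-1.3, 1.1, 0.0, 0.0, 0.0, -0.228, 0], [-2.0, 1.7, 0.0, 0.0, 0.0, -0.342, 0], [-2.7, 2.2, 0.0, 0.0, 0.0, -0.456, 0], [-3.3, 2.8, 0.0, 0.0, 0.0, -0.571, 0]]]
[[[-0.9, 0.1, 0.0, 0.0, 0.0, -0.114, 0], [-1.7, 0.2, 0.0, 0.0, 0.0, -0.228, 0], [-2.6, 0.3, 0.0, 0.0, 0.0, -0.342, 0], [-3.5, 0.4, 0.0, 0.0, 0.0, -0.456, 0], [-4.3, 0.6, 0.0, 0.0, 0.0, -0.571, 0]]]
[[[-0.8, -0.4, 0.0, 0.0, 0.0, -0.114, 0], [-1.6, -0.7, 0.0, 0.0, 0.0, -0.228, 0], [-2.4, -1.1, 0.0, 0.0, 0.0, -0.342, 0], [-2.4, -1.1, 0.0, 0.0, 0.0, -0.342, 0]]]
```

Request:
carry_out(series=[[[0.2,0.1,-0.5,0,0,-0.115,0],[0.4,0.2,-1.2,0,0,-0.23,0],[0.5,0.3,-1.8,0,0,-0.345,0],[0.7,0.4,-2.4,0,0,-0.46,0],[0.9,0.5,-3,0,0,-0.574,0]]])

```text
clock: 9.08
eef_pos: [482.9, 194.0, 99.0]
tool_rot: [-3.14, 0.003, 0.745]
force: [0.3, 0.7, -2.0]
width: 28.6
```

Request:
carry_out(series=[[[0.1,0.2,-0.2,0,0,-0.115,0],[0.2,0.4,-0.4,0,0,-0.23,0],[0.3,0.5,-0.6,0,0,-0.345,0],[0.4,0.7,-0.8,0,0,-0.46,0],[0.5,0.9,-1,0,0,-0.574,0]]])

```text
clock: 9.5
eef_pos: [492.7, 190.7, 108.7]
tool_rot: [-3.139, 0.002, 1.319]
force: [-0.4, 0.2, -2.2]
width: 29.0
```

Request:
carry_out(series=[[[0,0.2,0,0,0,-0.115,0],[0,0.4,0,0,0,-0.23,0],[0,0.6,0,0,0,-0.345,0]]])

```text
clock: 9.75
eef_pos: [498.6, 189.2, 108.6]
tool_rot: [-3.139, 0.001, 1.664]
force: [0.1, 0.1, -1.6]
width: 28.9
```

Request:
carry_out(series=[[[-0.7,0.6,0,0,0,-0.114,0],[-1.3,1.1,0,0,0,-0.228,0],[-2,1.7,0,0,0,-0.342,0],[-2.7,2.2,0,0,0,-0.456,0],[-3.3,2.8,0,0,0,-0.571,0]]])

```text
clock: 10.17
eef_pos: [529.4, 158.2, 108.3]
tool_rot: [-3.138, -0.001, 2.234]
force: [-0.5, -1.5, -2.2]
width: 28.7
```

```bash
python3 - <<'E'
from pl import *
from cell import read_state
s=read_state()
print({k:np.round(v,3) for k,v in s.items() if k in("qpos","eef_pos","tool_rot","clock","force","width")})
plan([580,110,110],down(180),0,prec=1,hold=2)
E
```

```text
{'clock': np.float64(10.167), 'qpos': array([ 0.309,  0.95 , -1.14 ,  1.881,  1.02 ,  1.048, -0.616]), 'eef_pos': array([529.372, 158.225, 108.252]), 'tool_rot': array([-3.138e+00, -1.000e-03,  2.234e+00]), 'force': array([-0.522, -1.463, -2.162]), 'width': np.float64(28.678)}
[[[-0.9, 0.1, 0.0, 0.0, 0.0, -0.113, 0], [-1.7, 0.3, 0.0, -0.001, -0.001, -0.227, 0], [-2.6, 0.4, -0.1, -0.001, -0.001, -0.34, 0], [-3.5, 0.5, -0.1, -0.001, -0.001, -0.454, 0], [-4.3, 0.6, -0.1, -0.002, -0.002, -0.567, 0]]]
[[[-0.8, -0.4, 0.0, 0.0, 0.0, -0.113, 0], [-1.6, -0.7, 0.0, -0.001, -0.001, -0.227, 0], [-2.4, -1.1, -0.1, -0.001, -0.001, -0.34, 0], [-2.4, -1.1, -0.1, -0.001, -0.001, -0.34, 0], [-2.4, -1.1, -0.1, -0.001, -0.001, -0.34, 0]]]
```

Joint 3 (-1.14) is drifting toward its -1.25 limit, so I won't keep turning here. I'll lay the carrier on the clear bench at this yaw, tail edge first so it's set down gently. Then I'll regrip by the body with the wrist turned back and finish the turn with that grip.

Request:
carry_out(series=[[[0,0,1,0,-0.03,0,0],[0,0,3.5,0,-0.07,0,0],[0,0,6,0,-0.1,0,0],[0,0,8.5,0,-0.1,0,0],[0,0,8.5,0,-0.1,0,0]]])

```text
clock: 10.58
eef_pos: [526.3, 157.5, 19.7]
tool_rot: [-3.132, 0.098, 2.231]
force: [-0.4, -2.1, -2.7]
width: 29.3
```

Request:
carry_out(series=[[[0,0,0.4,0,0,0,0],[0,0,0.8,0,0,0,0],[0,0,0.8,0,0,0,0]]])

```text
clock: 10.83
eef_pos: [530.5, 158.6, 17.0]
tool_rot: [-3.141, 0.099, 2.228]
force: [0.2, 0.7, -1.5]
width: 28.8
```

```bash
python3 - <<'E'
from h import *; from cell import *
s=read_state();print({k:np.round(v,3) for k,v in s.items() if k in("qpos","eef_pos","tool_rot","clock","force","width")})
d=get_image("side"); crop(d,180,220,220,150,3.5,"pics/s5.png")
E
```

```text
{'clock': np.float64(10.833), 'qpos': array([ 0.178,  1.038, -0.974,  1.949,  1.265,  0.954, -0.856]), 'eef_pos': array([530.467, 158.587,  17.019]), 'tool_rot': array([-3.141,  0.099,  2.228]), 'force': array([ 0.157,  0.699, -1.451]), 'width': np.float64(28.783)}
```

View pics/s5.png

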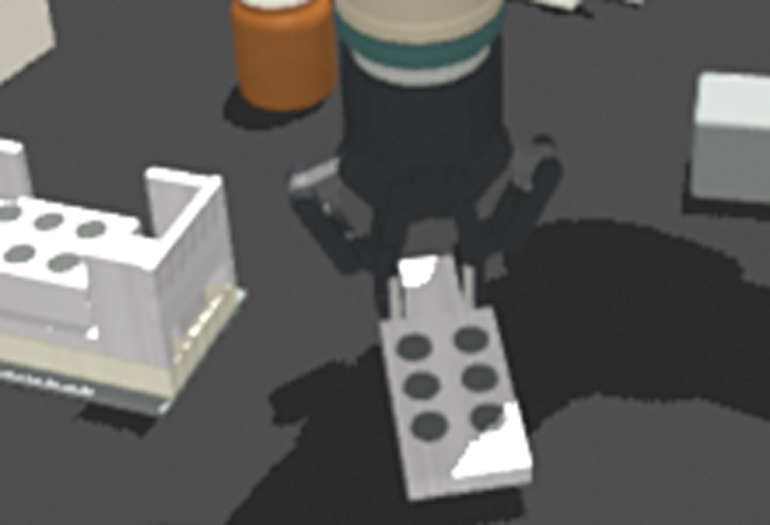

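The carrier is held tail-low, with its tail edge at about (470,490) in the crop and clear bench around it. Lowering until contact.

Request:
carry_out(series=[[[0,0,0.4,0,0,0,0],[0,0,0.8,0,0,0,0],[0,0,1.0,0,0,0,0],[0,0,1.0,0,0,0,0]]])

```text
clock: 11.22
eef_pos: [530.5, 157.6, 6.6]
tool_rot: [-3.14, 0.1, 2.229]
force: [0.1, -0.4, -1.6]
width: 29.2
```

Request:
carry_out(series=[[[0,0,0.2,0,0,0,0],[0,0,0.4,0,0,0,0],[0,0,0.4,0,0,0,0]]])

```text
clock: 11.47
eef_pos: [530.6, 157.5, 2.6]
tool_rot: [-3.14, 0.099, 2.229]
force: [-0.3, -1.2, -2.6]
width: 28.8
```

Request:
carry_out(series=[[[0,0,0.1,0,0,0,0],[0,0,0.2,0,0,0,0],[0,0,0.2,0,-0.02,0,0],[0,0,0.2,0,-0.02,0,0]]])

```text
clock: 11.8
eef_pos: [531.0, 158.2, 1.5]
tool_rot: [3.142, 0.121, 2.23]
force: [0.4, -1.5, 3.5]
width: 28.7
```

```bash
python3 - <<'E'
from h import *; from cell import *
d=get_image("side"); crop(d,260,270,100,100,6,"pics/s6.png")
E
```

```text
(no output)
```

View pics/s6.png

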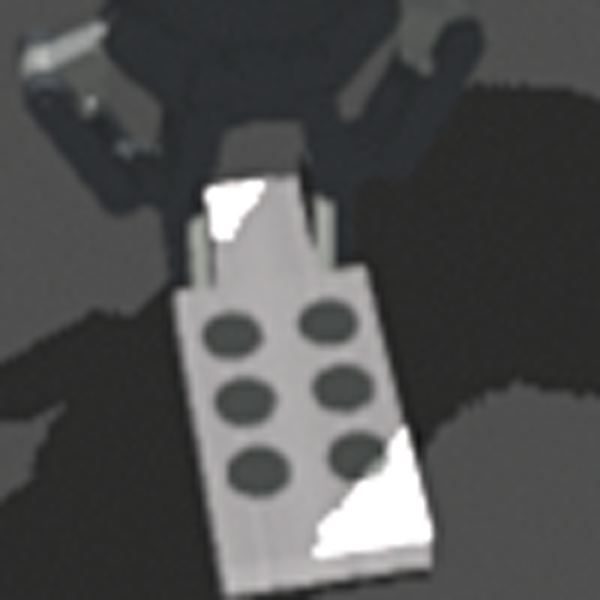

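The tail edge is on the bench (force moved from -2.6 to +3.5 N). Opening, then lifting with the wrist turning back.

Request:
carry_out(series=[[[0,0,0,0,0,0,3.1],[0,0,0,0,0,0,3.6],[0,0,0,0,0,0,6],[0,0,0,0,0,0,8.5],[0,0,0,0,0,0,8.5]]])

```text
clock: 12.27
eef_pos: [530.8, 157.5, 0.8]
tool_rot: [-3.141, 0.119, 2.229]
force: [0.4, -0.6, 0.3]
width: 70.8
```

Request:
carry_out(series=[[[0,0,-2,0,0,0,8.5],[0,0,-5,0,0.03,0,8.5],[0,0,-8.5,0,0.07,0,8.5],[0,0,-12,0,0.12,0,8.5],[0,0,-15,0,0.12,0,8.5]]])

```text
clock: 12.68
eef_pos: [521.1, 170.3, 151.3]
tool_rot: [-3.141, -0.003, 2.226]
force: [1.2, -0.9, -0.4]
width: 85.2
```

```bash
python3 - <<'E'
from pl import *
from cell import *
from h import *
s=read_state()
print({k:np.round(v,3) for k,v in s.items() if k in("qpos","eef_pos","tool_rot","clock","force","width")})
d=get_image("side"); crop(d,180,220,220,150,3.5,"pics/s7.png")
a=plan([500,190,155],down(38),8.5,prec=1)
plan([480,225,155],down(-52),8.5,start=a,prec=1,hold=2)
E
```

```text
{'clock': np.float64(12.683), 'qpos': array([ 0.306,  0.878, -1.17 ,  1.864,  0.931,  1.078, -0.59 ]), 'eef_pos': array([521.051, 170.332, 151.331]), 'tool_rot': array([-3.141e+00, -3.000e-03,  2.226e+00]), 'force': array([ 1.19 , -0.885, -0.373]), 'width': np.float64(85.244)}
[[[0.2, -0.1, 0.0, 0.0, 0.0, 0.112, 8.5], [0.4, -0.1, 0.0, 0.001, -0.001, 0.224, 8.5], [0.6, -0.2, 0.0, 0.001, -0.001, 0.335, 8.5], [0.8, -0.2, 0.1, 0.002, -0.002, 0.447, 8.5], [0.9, -0.3, 0.1, 0.002, -0.002, 0.559, 8.5]]]
[[[0.1, -0.1, 0.0, 0.0, 0.0, 0.112, 8.5], [0.3, -0.3, 0.0, 0.001, -0.001, 0.224, 8.5], [0.4, -0.4, 0.0, 0.001, -0.001, 0.335, 8.5], [0.5, -0.6, 0.1, 0.002, -0.002, 0.447, 8.5], [0.6, -0.7, 0.1, 0.002, -0.002, 0.559, 8.5]]]
[[[0.0, -0.2, 0.0, 0.0, 0.0, 0.112, 8.5], [0.1, -0.4, 0.0, 0.001, -0.001, 0.224, 8.5], [0.1, -0.6, 0.0, 0.001, -0.001, 0.335, 8.5], [0.1, -0.8, 0.1, 0.002, -0.002, 0.447, 8.5]]]
[[[0.0, -0.3, 0.0, 0.0, 0.0, 0.112, 8.5], [0.1, -0.6, 0.0, 0.0, 0.0, 0.224, 8.5], [0.1, -0.9, 0.0, 0.0, 0.0, 0.337, 8.5], [0.2, -1.1, 0.0, 0.0, 0.0, 0.449, 8.5], [0.2, -1.4, 0.0, 0.0, 0.0, 0.561, 8.5]]]
[[[-0.1, -0.3, 0.0, 0.0, 0.0, 0.112, 8.5], [-0.2, -0.5, 0.0, 0.0, 0.0, 0.224, 8.5], [-0.3, -0.8, 0.0, 0.0, 0.0, 0.337, 8.5], [-0.5, -1.1, 0.0, 0.0, 0.0, 0.449, 8.5], [-0.6, -1.3, 0.0, 0.0, 0.0, 0.561, 8.5]]]
[[[-0.2, -0.2, 0.0, 0.0, 0.0, 0.112, 8.5], [-0.5, -0.3, 0.0, 0.0, 0.0, 0.224, 8.5], [-0.7, -0.5, 0.0, 0.0, 0.0, 0.337, 8.5], [-1.0, -0.6, 0.0, 0.0, 0.0, 0.449, 8.5], [-1.0, -0.6, 0.0, 0.0, 0.0, 0.449, 8.5]]]
[[[0.0, 0.0, 0.0, 0.0, 0.0, 0.0, 8.5]]]
```

View pics/s7.png

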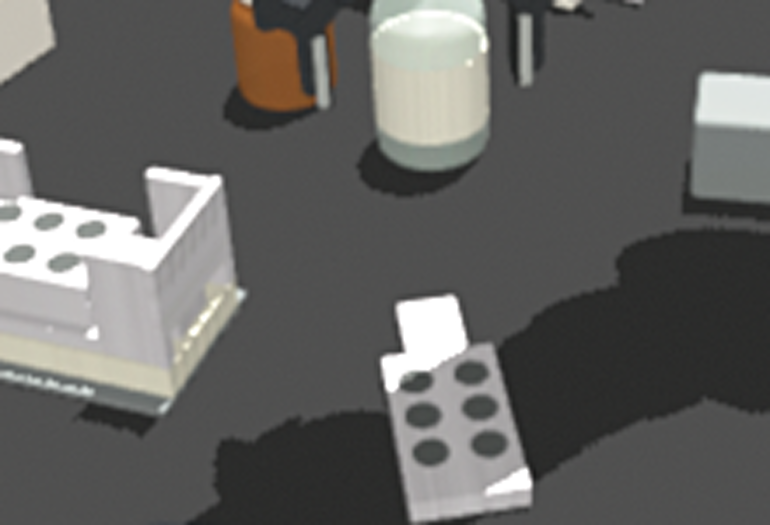

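The carrier lies flat on the bench, clear of everything. Turning the wrist back by a half turn.

Request:
carry_out(series=[[[0.2,-0.1,0,0,0,0.112,8.5],[0.4,-0.1,0,0,0,0.224,8.5],[0.6,-0.2,0,0,0,0.336,8.5],[0.8,-0.2,0,0,0,0.448,8.5],[0.9,-0.3,0,0,0,0.56,8.5]]])

```text
clock: 13.15
eef_pos: [511.9, 177.3, 149.7]
tool_rot: [-3.141, -0.0, 1.664]
force: [-1.1, -0.2, -0.3]
width: 84.5
```

Request:
carry_out(series=[[[0.1,-0.1,0,0,0,0.112,8.5],[0.3,-0.3,0,0,0,0.224,8.5],[0.4,-0.4,0,0,0,0.336,8.5],[0.5,-0.6,0,0,0,0.448,8.5],[0.6,-0.7,0,0,0,0.56,8.5]]])

```text
clock: 13.57
eef_pos: [504.2, 182.3, 149.6]
tool_rot: [-3.14, 0.001, 1.104]
force: [0.3, -0.2, -0.3]
width: 84.9
```

Request:
carry_out(series=[[[0,-0.2,0,0,0,0.112,8.5],[0.1,-0.4,0,0,0,0.224,8.5],[0.1,-0.6,0,0,0,0.336,8.5],[0.1,-0.8,0,0,0,0.448,8.5],[0.1,-1.0,0,0,0,0.56,8.5]]])

```text
clock: 13.98
eef_pos: [495.8, 187.7, 149.7]
tool_rot: [-3.141, 0.001, 0.544]
force: [-0.3, 0.4, 0.5]
width: 84.9
```

Request:
carry_out(series=[[[0,-0.3,0,0,0,0.112,8.5],[0,-0.6,0,0,0,0.224,8.5],[0,-0.9,0,0,0,0.336,8.5],[0,-1.1,0,0,0,0.448,8.5],[0,-1.4,0,0,0,0.56,8.5]]])

```text
clock: 14.4
eef_pos: [488.5, 199.6, 149.7]
tool_rot: [3.141, 0.001, -0.016]
force: [-0.6, 0.3, 0.2]
width: 85.3
```

```bash
python3 - <<'E'
from pl import *
from cell import *
s=read_state()
print({k:np.round(v,3) for k,v in s.items() if k in("qpos","eef_pos","tool_rot","clock","force","width")})
plan([450,240,155],down(-52),8.5,prec=1,hold=2)
E
```

```text
{'clock': np.float64(14.4), 'qpos': array([-0.038,  0.635, -0.613,  1.927,  0.527,  0.745, -2.544]), 'eef_pos': array([488.515, 199.612, 149.668]), 'tool_rot': array([ 3.141e+00,  1.000e-03, -1.600e-02]), 'force': array([-0.573,  0.311,  0.162]), 'width': np.float64(85.267)}
[[[-0.5, -0.5, -0.1, 0.0, 0.0, 0.111, 8.5], [-1.0, -1.0, -0.1, 0.0, 0.0, 0.223, 8.5], [-1.5, -1.5, -0.2, 0.0, 0.0, 0.334, 8.5], [-2.0, -2.0, -0.3, 0.0, 0.001, 0.446, 8.5], [-2.4, -2.5, -0.3, 0.001, 0.001, 0.557, 8.5]]]
[[[-0.7, -0.2, -0.1, 0.0, 0.0, 0.111, 8.5], [-1.4, -0.3, -0.1, 0.0, 0.0, 0.223, 8.5], [-2.0, -0.5, -0.2, 0.0, 0.0, 0.334, 8.5], [-2.0, -0.5, -0.2, 0.0, 0.0, 0.334, 8.5], [-2.0, -0.5, -0.2, 0.0, 0.0, 0.334, 8.5]]]
```

At this yaw q7 (-2.54) would run out before reaching -52°, so the body grip will use yaw 128° instead, which lies mid-range for q7. First I'll measure the carrier from here.

Request:
carry_out(series=[[[0,0,0,0,0,-0.1,8.5],[0,0,0,0,0,-0.1,8.5]]])

```text
clock: 14.57
eef_pos: [488.4, 199.9, 149.8]
tool_rot: [3.141, 0.001, 0.093]
force: [0.1, -1.0, -0.3]
width: 84.8
```

```bash
python3 - <<'E'
from h import *; from cell import *
s=read_state()
d=get_image("wrist"); pickle.dump((s,d),open("w5.pkl","wb")); cv2.imwrite("pics/w5.png",d["img"])
d2=get_image("side"); d3=get_image("scene"); pickle.dump((d2,d3),open("ss5.pkl","wb"))
for n,dd in (("side",d2),("scene",d3)):
    P=pts(dd); x,y,Z=P[...,0],P[...,1],P[...,2]
    m=(x>400)&(x<600)&(y>110)&(y<300)&(Z>7)&(Z<20)&(dd["z_map"]>0)
    g=cv2.cvtColor(dd["img"],cv2.COLOR_BGR2GRAY); m&=g>90
    q=P[m][:,:2].astype(np.float32); r=cv2.minAreaRect(q); print(n,len(q),r)
E
```

```text
side 1644 ((496.20037841796875, 200.94711303710938), (56.158790588378906, 143.11996459960938), 37.61432647705078)
scene 694 ((495.4085693359375, 201.63739013671875), (55.91630172729492, 144.813720703125), 37.54830551147461)
```

View pics/w5.png

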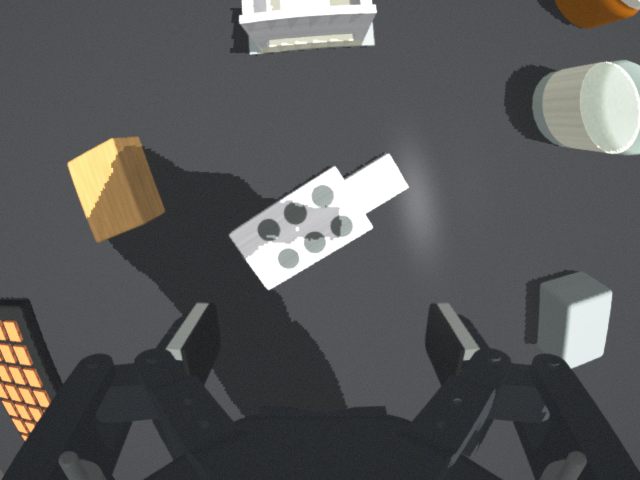

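The wrist view shows the whole carrier: tail corners at (230,235) and (268,289), nose tip corners at (387,154) and (408,186). Computing its pose.

```bash
python3 - <<'E'
from h import *
from pl import *
s,d=pickle.load(open("w5.pkl","rb"))
a=[wray(d,s,*p,12) for p in [(230,235),(268,289),(387,154),(408,186),(372,228),(335,167)]]
for p in a: print(p)
t=(a[0]+a[1])/2; n=(a[2]+a[3])/2; v=n-t; print("tail",t,"tip",n,np.linalg.norm(v),np.degrees(np.arctan2(v[1],v[0])))
# rows: to yaw 128 above grip point
ax=v/np.linalg.norm(v); G=t+20*ax; print("G",G)
E
```

```text
[476.  274.6]
[432.1 241.5]
[550.9 157.6]
[528.2 138.1]
[492.  162.2]
[536.8 196. ]
tail [454.05 258.05] tip [539.55 147.85] 139.47863635697044 -52.19347005529556
G [466.30994206 242.2482969 ]
```

```bash
python3 - <<'E'
from pl import *
plan([465.7,241.5,100],down(127.8),8.5,prec=1,hold=2)
E
```

```text
[[[-0.1, -0.2, 0.3, 0.0, 0.0, -0.113, 8.5], [-0.2, -0.5, 0.5, 0.0, 0.0, -0.226, 8.5], [-0.3, -0.7, 0.8, 0.0, 0.0, -0.338, 8.5], [-0.4, -0.9, 1.0, 0.0, 0.0, -0.451, 8.5], [-0.5, -1.2, 1.3, 0.0, 0.0, -0.564, 8.5]]]
[[[0.0, -0.2, 0.3, 0.0, 0.0, -0.113, 8.5], [0.1, -0.5, 0.5, 0.0, 0.0, -0.226, 8.5], [0.1, -0.7, 0.8, 0.0, 0.0, -0.338, 8.5], [0.2, -1.0, 1.0, 0.0, 0.0, -0.451, 8.5], [0.2, -1.2, 1.3, 0.0, 0.0, -0.564, 8.5]]]
[[[0.2, -0.2, 0.3, 0.0, 0.0, -0.113, 8.5], [0.3, -0.4, 0.5, 0.0, 0.0, -0.226, 8.5], [0.5, -0.6, 0.8, 0.0, 0.0, -0.338, 8.5], [0.7, -0.8, 1.0, 0.0, 0.0, -0.451, 8.5], [0.8, -1.0, 1.3, 0.0, 0.0, -0.564, 8.5]]]
[[[0.2, -0.1, 0.3, 0.0, 0.0, -0.113, 8.5], [0.5, -0.1, 0.5, 0.0, 0.0, -0.226, 8.5], [0.7, -0.2, 0.8, 0.0, 0.0, -0.338, 8.5], [1.0, -0.3, 1.0, 0.0, 0.0, -0.451, 8.5], [1.0, -0.3, 1.0, 0.0, 0.0, -0.451, 8.5]]]
[[[0.0, 0.0, 0.0, 0.0, 0.0, 0.0, 8.5]]]
```

Request:
carry_out(series=[[[-0.1,-0.2,0.3,0,0,-0.113,8.5],[-0.2,-0.5,0.5,0,0,-0.226,8.5],[-0.3,-0.7,0.8,0,0,-0.338,8.5],[-0.4,-0.9,1.0,0,0,-0.451,8.5],[-0.5,-1.2,1.3,0,0,-0.564,8.5]]])

```text
clock: 15.13
eef_pos: [482.8, 210.8, 136.8]
tool_rot: [-3.141, 0.001, 0.657]
force: [0.1, -0.2, -0.8]
width: 85.4
```

Request:
carry_out(series=[[[0,-0.2,0.3,0,0,-0.113,8.5],[0.1,-0.5,0.5,0,0,-0.226,8.5],[0.1,-0.7,0.8,0,0,-0.338,8.5],[0.2,-1.0,1.0,0,0,-0.451,8.5],[0.2,-1.2,1.3,0,0,-0.564,8.5]]])

```text
clock: 15.55
eef_pos: [477.1, 222.0, 123.8]
tool_rot: [-3.14, 0.0, 1.221]
force: [0.1, 0.2, -0.3]
width: 85.0
```

Request:
carry_out(series=[[[0.2,-0.2,0.3,0,0,-0.113,8.5],[0.3,-0.4,0.5,0,0,-0.226,8.5],[0.5,-0.6,0.8,0,0,-0.338,8.5],[0.7,-0.8,1.0,0,0,-0.451,8.5],[0.8,-1.0,1.3,0,0,-0.564,8.5]]])

```text
clock: 15.97
eef_pos: [470.6, 232.8, 110.7]
tool_rot: [-3.141, -0.0, 1.785]
force: [-0.2, -0.7, -0.1]
width: 85.0
```

Request:
carry_out(series=[[[0.2,-0.1,0.3,0,0,-0.113,8.5],[0.5,-0.1,0.5,0,0,-0.226,8.5],[0.7,-0.2,0.8,0,0,-0.338,8.5],[1.0,-0.3,1.0,0,0,-0.451,8.5],[1.0,-0.3,1.0,0,0,-0.451,8.5]]])

```text
clock: 16.38
eef_pos: [464.8, 242.1, 100.2]
tool_rot: [-3.14, -0.002, 2.234]
force: [-0.1, 0.3, -0.2]
width: 84.9
```

Request:
carry_out(series=[[[0,0,0,0,0,0,8.5],[0,0,0,0,0,0,8.5]]])

```text
clock: 16.55
eef_pos: [465.6, 241.7, 100.9]
tool_rot: [-3.141, -0.001, 2.229]
force: [0.0, 0.5, -0.1]
width: 84.9
```

```bash
python3 - <<'E'
from pl import *
from cell import *
from h import *
s=read_state()
print({k:np.round(v,3) for k,v in s.items() if k in("qpos","eef_pos","tool_rot","clock","force","width")})
d=get_image("wrist"); cv2.imwrite("pics/w6.png",d["img"])
plan([465.7,241.5,20],down(127.8),8.5,step=30,hold=1)
E
```

```text
{'clock': np.float64(16.55), 'qpos': array([ 0.117,  0.908, -1.093,  1.964,  1.019,  0.964, -0.845]), 'eef_pos': array([465.558, 241.744, 100.909]), 'tool_rot': array([-3.141e+00, -1.000e-03,  2.229e+00]), 'force': array([ 0.034,  0.475, -0.069]), 'width': np.float64(84.897)}
[[[-0.01, 0.0, 2.7, 0.0, 0.0, 0.0, 8.5], [-0.02, 0.0, 5.4, -0.001, 0.0, -0.001, 8.5], [-0.02, -0.01, 8.1, -0.001, 0.0, -0.001, 8.5], [-0.02, -0.01, 8.1, -0.001, 0.0, -0.001, 8.5]]]
```

View pics/w6.png

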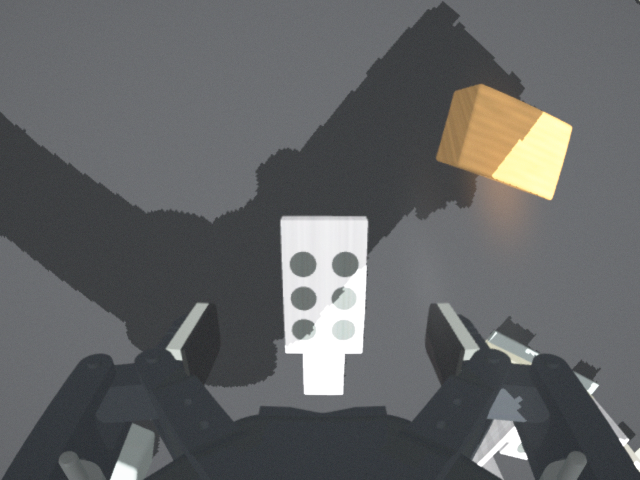

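The carrier is centred between the pads (column 324 against 322). Going down to it.

Request:
carry_out(series=[[[0,0,3,0,0,0,7.4],[0,0,6,0,0,0,7.2],[0,0,8.5,0,0,0,7],[0,0,9.6,0,0,0,7],[0,0,9.6,0,0,0,7]]])

```text
clock: 17.02
eef_pos: [464.2, 240.9, 3.0]
tool_rot: [-3.137, -0.001, 2.231]
force: [-0.3, -0.1, -0.3]
width: 70.0
```

Request:
carry_out(series=[[[0,0,0.2,0,0,0,7],[0,0,0.4,0,0,0,7],[0,0,0.4,0,0,0,7]]])

```text
clock: 17.27
eef_pos: [466.0, 242.5, 2.0]
tool_rot: [3.141, -0.0, 2.232]
force: [-0.6, 0.4, 0.7]
width: 69.9
```

```bash
python3 - <<'E'
from h import *; from cell import *
d=get_image("side"); crop(d,200,220,180,150,4,"pics/s8.png")
d=get_image("wrist"); cv2.imwrite("pics/w7.png",d["img"])
E
```

```text
(no output)
```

View pics/s8.png

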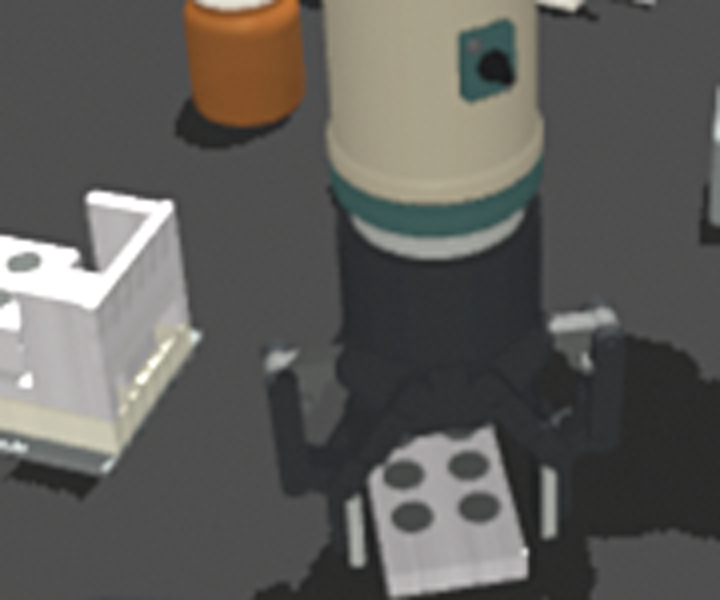

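View pics/w7.png

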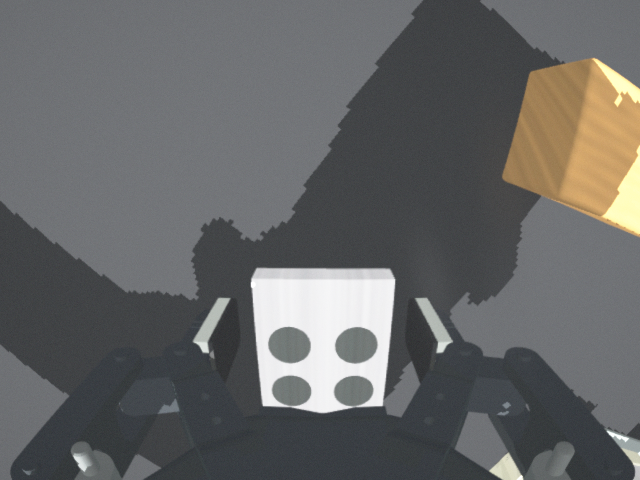

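Request:
carry_out(series=[[[0,0,0.2,0,0,0,6.6],[0,0,0.4,0,0,0,6.2],[0,0,0.4,0,0,0,6]]])

```text
clock: 17.62
eef_pos: [465.3, 241.8, -3.2]
tool_rot: [-3.14, -0.0, 2.232]
force: [-0.3, 0.5, 0.0]
width: 60.2
```

Request:
carry_out(series=[[[0,0,0,0,0,0,5.8],[0,0,0,0,0,0,5],[0,0,0,0,0,0,4],[0,0,0,0,0,0,4],[0,0,0,0,0,0,4]]])

```text
clock: 18.03
eef_pos: [465.4, 242.1, -2.7]
tool_rot: [-3.141, -0.0, 2.232]
force: [-1.0, -0.4, 5.4]
width: 54.4
```

Gripped at 54.4 mm. Lifting and checking.

Request:
carry_out(series=[[[0,0,-1,0,0,0,4],[0,0,-3,0,0,0,4],[0,0,-6,0,0,0,4],[0,0,-8,0,0,0,4],[0,0,-8,0,0,0,4]]])

```text
clock: 18.45
eef_pos: [466.7, 243.9, 80.7]
tool_rot: [3.136, -0.001, 2.233]
force: [-0.3, -0.1, -2.0]
width: 54.4
```

```bash
python3 - <<'E'
from h import *; from cell import *
from pl import *
s=read_state()
print({k:np.round(v,3) for k,v in s.items() if k in("qpos","eef_pos","tool_rot","clock","force","width")})
d=get_image("side"); crop(d,180,150,220,200,3.5,"pics/s9.png")
a=plan([450,230,190],down(150),4,prec=1)
a=plan([445,60,200],down(180),4,prec=1,start=a)
E
```

```text
{'clock': np.float64(18.45), 'qpos': array([ 0.098,  0.932, -1.06 ,  1.975,  1.063,  0.929, -0.873]), 'eef_pos': array([466.723, 243.928,  80.718]), 'tool_rot': array([ 3.136e+00, -1.000e-03,  2.233e+00]), 'force': array([-0.273, -0.123, -2.027]), 'width': np.float64(54.365)}
[[[0.0, -0.5, -2.8, 0.001, 0.0, -0.096, 4], [0.0, -1.0, -5.6, 0.001, 0.0, -0.193, 4], [0.0, -1.5, -8.3, 0.002, 0.0, -0.289, 4], [0.0, -2.0, -11.1, 0.003, 0.0, -0.386, 4]]]
[[[-1.6, -3.0, -0.2, 0.0, 0.0, -0.105, 4], [-3.2, -6.0, -0.4, 0.0, 0.0, -0.209, 4], [-4.8, -9.0, -0.6, 0.0, 0.0, -0.314, 4], [-6.5, -12.0, -0.8, 0.0, 0.0, -0.419, 4], [-8.1, -15.0, -1.0, 0.0, 0.0, -0.524, 4]]]
```

View pics/s9.png

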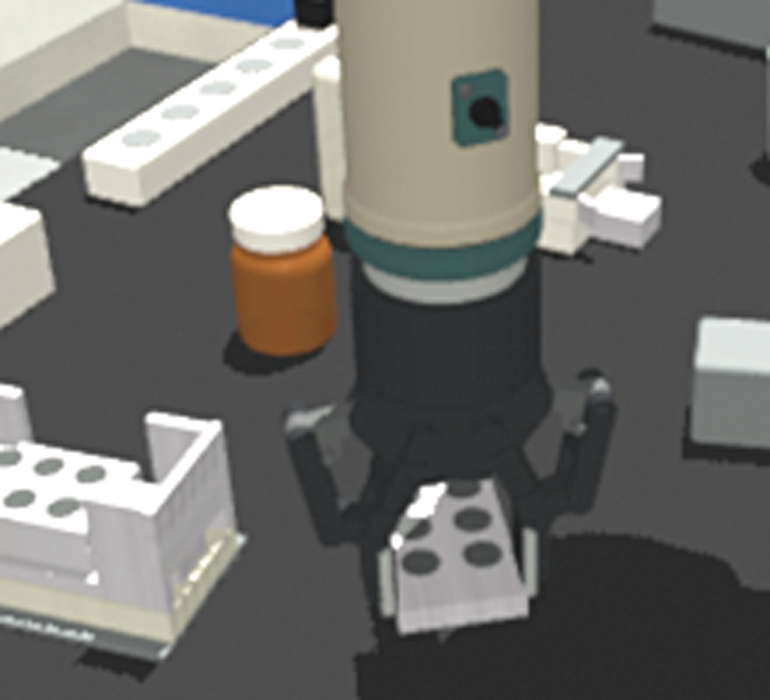

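Request:
carry_out(series=[[[0,0,-3,0,0,0,4],[0,0,-6,0,0,0,4],[0,0,-9,0,0,0,4],[0,0,-12,0,0,0,4],[0,0,-12,0,0,0,4]]])

```text
clock: 18.92
eef_pos: [466.9, 244.1, 200.9]
tool_rot: [3.136, -0.001, 2.232]
force: [-0.3, 2.0, -1.6]
width: 54.4
```

```bash
python3 - <<'E'
from cell import *
from pl import *
s=read_state()
print({k:np.round(v,3) for k,v in s.items() if k in("qpos","eef_pos","tool_rot","clock","force","width")})
a=plan([450,20,200],down(150),4,prec=1)
E
```

```text
{'clock': np.float64(18.917), 'qpos': array([ 0.176,  0.766, -1.189,  1.88 ,  0.818,  1.082, -0.685]), 'eef_pos': array([466.935, 244.147, 200.893]), 'tool_rot': array([ 3.136e+00, -1.000e-03,  2.232e+00]), 'force': array([-0.316,  1.954, -1.558]), 'width': np.float64(54.425)}
[[[-2.8, -2.5, 0.0, 0.001, 0.0, -0.064, 4], [-5.5, -5.0, 0.0, 0.002, 0.0, -0.129, 4], [-8.3, -7.6, 0.0, 0.003, 0.0, -0.193, 4], [-11.1, -10.1, 0.0, 0.004, 0.0, -0.257, 4], [-13.9, -12.6, 0.0, 0.005, 0.001, -0.321, 4]]]
[[[-1.8, -3.3, 0.0, 0.001, 0.0, -0.064, 4]]]
```

Request:
carry_out(series=[[[-2.8,-2.5,0,0,0,0,4],[-5.6,-5.0,0,0,0,0,4],[-8.4,-7.5,0,0,0,0,4],[-11.2,-10,0,0,0,0,4],[-14,-12.5,0,0,0,0,4]]])

```text
clock: 19.33
eef_pos: [451.5, 52.4, 195.4]
tool_rot: [-3.138, -0.002, 2.233]
force: [1.0, -1.0, -1.7]
width: 54.3
```

```bash
python3 - <<'E'
from cell import *
from pl import *
s=read_state()
print({k:np.round(v,3) for k,v in s.items() if k in("qpos","eef_pos","tool_rot","clock","force","width")})
a=plan([450,-170,200],down(150),4,prec=1)
E
```

```text
{'clock': np.float64(19.333), 'qpos': array([ 0.596,  0.682, -1.205,  2.059,  0.79 ,  0.975, -0.373]), 'eef_pos': array([451.502,  52.402, 195.399]), 'tool_rot': array([-3.138e+00, -2.000e-03,  2.233e+00]), 'force': array([ 1.029, -0.961, -1.748]), 'width': np.float64(54.266)}
[[[-2.9, -2.3, -0.1, -0.001, 0.0, -0.064, 4], [-5.8, -4.6, -0.1, -0.001, -0.001, -0.128, 4], [-8.7, -6.9, -0.2, -0.002, -0.001, -0.193, 4], [-11.6, -9.2, -0.3, -0.002, -0.002, -0.257, 4], [-14.5, -11.5, -0.4, -0.003, -0.002, -0.321, 4]]]
[[[-2.0, -3.1, -0.1, -0.001, 0.0, -0.064, 4]]]
```

Request:
carry_out(series=[[[-2.8,-2.3,-0.1,0,0,0,4],[-5.7,-4.6,-0.1,0,0,0,4],[-8.6,-6.9,-0.2,0,0,0,4],[-11.5,-9.2,-0.3,0,0,0,4],[-14.4,-11.5,-0.4,0,0,0,4]]])

```text
clock: 19.75
eef_pos: [449.1, -131.8, 199.5]
tool_rot: [-3.139, -0.002, 2.232]
force: [1.3, 0.1, -1.7]
width: 54.1
```

Request:
carry_out(series=[[[0,0,0,0,0,-0.08,4],[0,0,0,0,0,-0.16,4],[0,0,0,0,0,-0.24,4]]])

```text
clock: 20.0
eef_pos: [449.2, -130.8, 199.2]
tool_rot: [-3.14, -0.004, 2.473]
force: [-0.1, -0.1, -1.6]
width: 54.3
```

```bash
python3 - <<'E'
from cell import *
from pl import *
s=read_state()
print({k:np.round(v,3) for k,v in s.items() if k in("qpos","qd","eef_pos","tool_rot","clock","force","width")})
a=plan([440,-230.5,195],down(180),4,prec=1)
E
```

```text
{'clock': np.float64(20.0), 'qpos': array([ 0.992,  0.701, -1.216,  2.022,  0.795,  1.009,  0.275]), 'qd': array([-0.01 ,  0.013, -0.036,  0.004,  0.019,  0.019,  0.933]), 'eef_pos': array([ 449.206, -130.831,  199.23 ]), 'tool_rot': array([-3.14 , -0.004,  2.473]), 'force': array([-0.083, -0.074, -1.593]), 'width': np.float64(54.322)}
[[[-0.9, -1.4, 0.1, 0.0, -0.001, -0.111, 4], [-1.8, -2.8, 0.1, 0.0, -0.001, -0.223, 4], [-2.7, -4.2, 0.2, 0.0, -0.002, -0.334, 4], [-3.6, -5.6, 0.3, 0.0, -0.003, -0.445, 4], [-4.5, -7.0, 0.3, 0.0, -0.003, -0.557, 4]]]
[[[0.0, -1.7, 0.1, 0.0, -0.001, -0.111, 4]]]
```

Joint 7 now takes up the rotation and q3 holds at about -1.22. Finishing the turn in front of the dock.

Request:
carry_out(series=[[[-0.9,-1.4,0.1,0,0,-0.111,4],[-1.8,-2.8,0.1,0,0,-0.223,4],[-2.7,-4.2,0.2,0,0,-0.334,4],[-3.6,-5.6,0.3,0,0,-0.445,4],[-4.5,-7.0,0.3,0,-0.003,-0.557,4]]])

```text
clock: 20.42
eef_pos: [441.0, -213.3, 196.1]
tool_rot: [-3.141, -0.001, 3.035]
force: [-0.2, -0.3, -2.2]
width: 54.6
```

Request:
carry_out(series=[[[0,-1.7,0.1,0,0,-0.111,4],[0,-1.7,0.1,0,0,-0.111,4],[0,-1.7,0.1,0,0,-0.111,4]]])

```text
clock: 20.67
eef_pos: [439.2, -229.8, 195.4]
tool_rot: [3.141, -0.001, 3.136]
force: [0.5, 0.1, -1.2]
width: 54.2
```

```bash
python3 - <<'E'
from cell import *
from pl import *
from h import *
s=read_state()
print({k:np.round(v,3) for k,v in s.items() if k in("qpos","eef_pos","tool_rot","clock","force","width")})
d=get_image("scene"); pickle.dump(d,open("sc10.pkl","wb")); crop(d,120,180,260,200,3,"pics/c10.png")
d=get_image("side"); pickle.dump(d,open("si10.pkl","wb"));crop(d,240,60,200,180,3.3,"pics/s10.png")
E
```

```text
{'clock': np.float64(20.667), 'qpos': array([ 1.172,  0.756, -1.227,  1.96 ,  0.834,  1.06 ,  1.129]), 'eef_pos': array([ 439.239, -229.773,  195.369]), 'tool_rot': array([ 3.141e+00, -1.000e-03,  3.136e+00]), 'force': array([ 0.486,  0.059, -1.244]), 'width': np.float64(54.243)}
```

View pics/c10.png

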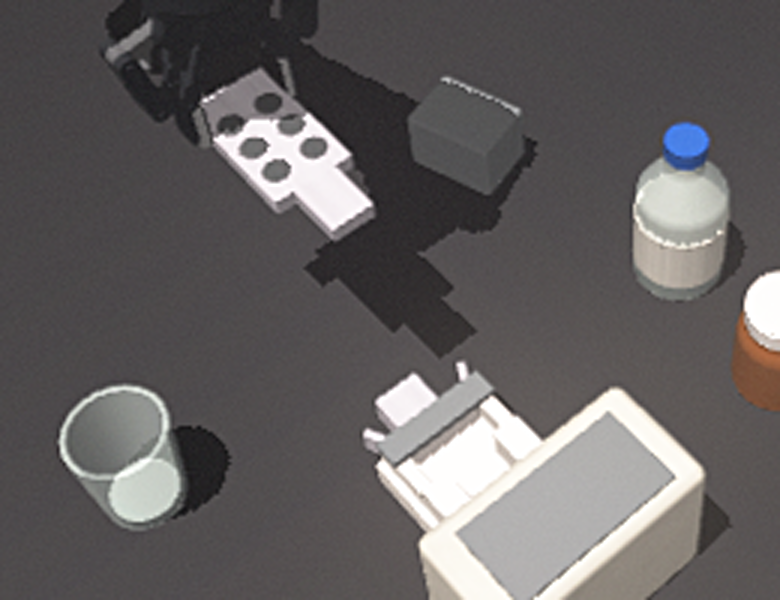

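View pics/s10.png

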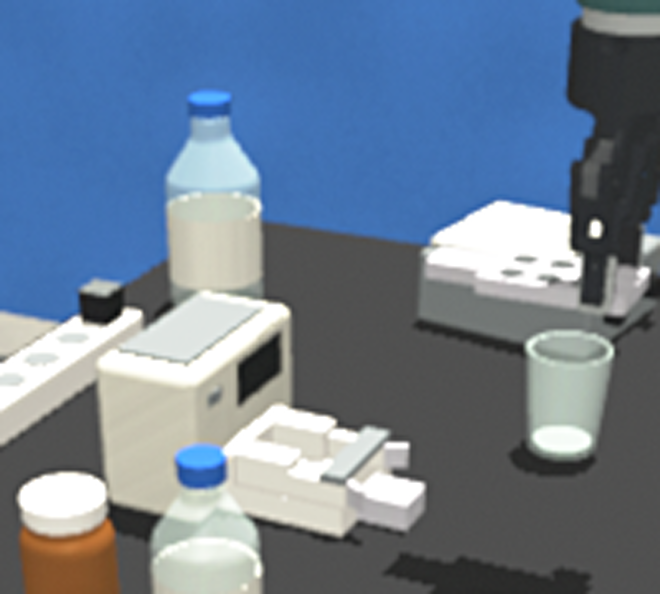

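The scene view shows the carrier with its nose toward the dock and nothing in the path. The beaker and tip box are well clear. Descending in front of the ledge.

Request:
carry_out(series=[[[0,0.1,3.5,0,0,0,4],[0,0.1,7,0,0,0,4],[0,0.1,10.5,0,0,0,4],[0,0.1,13,0,0,0,4],[0,0.1,15,0,0,0,4]]])

```text
clock: 21.18
eef_pos: [439.9, -226.8, 44.8]
tool_rot: [3.141, -0.001, 3.141]
force: [0.1, -0.2, -1.7]
width: 54.5
```

Request:
carry_out(series=[[[0,0,1.3,0,0,0,4],[0,0,2.1,0,0,0,4],[0,0,2.1,0,0,0,4]]])

```text
clock: 21.43
eef_pos: [440.2, -227.2, 24.7]
tool_rot: [3.141, -0.001, 3.141]
force: [-0.5, -0.4, -2.6]
width: 53.8
```

Request:
carry_out(series=[[[0,0,0,0,0,0,4],[0,0,0,0,0,0,4]]])

```text
clock: 21.6
eef_pos: [441.6, -228.2, 26.9]
tool_rot: [-3.14, 0.003, 3.14]
force: [-0.8, -0.6, -1.2]
width: 54.3
```

```bash
python3 - <<'E'
from cell import *
from pl import *
from h import *
s=read_state()
print({k:np.round(v,3) for k,v in s.items() if k in("qpos","eef_pos","tool_rot","clock","force","width")})
d=get_image("scene"); pickle.dump(d,open("sc11.pkl","wb")); crop(d,190,255,150,115,5,"pics/c11.png")
d=get_image("side"); pickle.dump(d,open("si11.pkl","wb"));crop(d,300,160,140,100,5.5,"pics/s11.png")
E
```

```text
{'clock': np.float64(21.6), 'qpos': array([ 1.017,  0.978, -0.966,  2.073,  1.208,  0.819,  0.847]), 'eef_pos': array([ 441.635, -228.184,   26.898]), 'tool_rot': array([-3.14e+00,  3.00e-03,  3.14e+00]), 'force': array([-0.82 , -0.631, -1.228]), 'width': np.float64(54.273)}
```

View pics/c11.png

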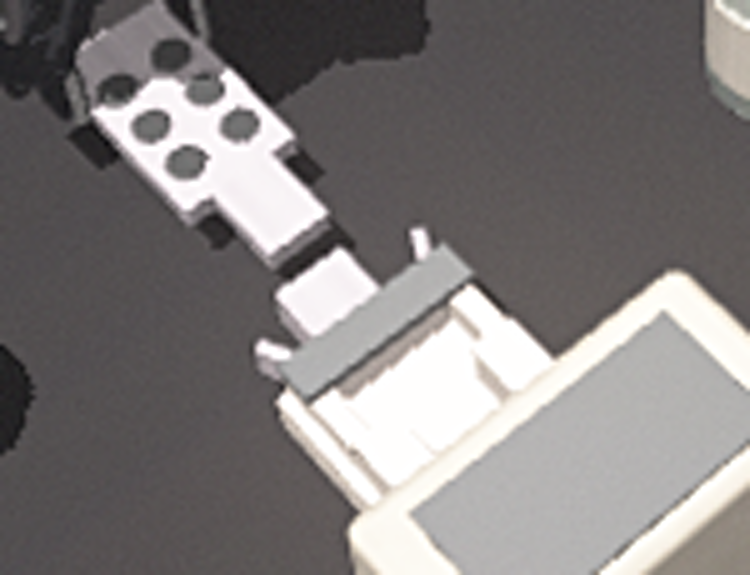

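View pics/s11.png

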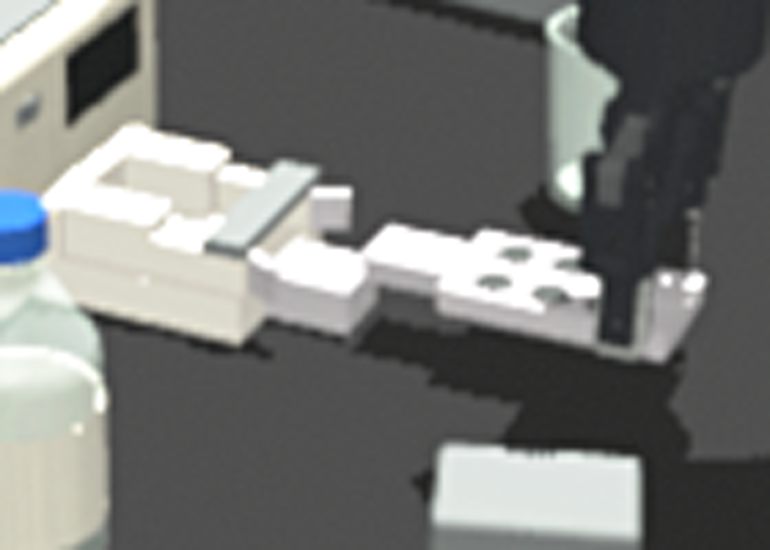

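Just in front of the ledge now: nose tip corners in the scene crop at about (328,211) and (273,258), ledge corners at (276,294) and (343,249). Measuring the relative offset.

```bash
python3 - <<'E'
from h import *
S=pickle.load(open("sc11.pkl","rb"));T=pickle.load(open("si11.pkl","rb"))
f=lambda u,v,c,h,s,d: ray(d,c[0]+(u+.5)/s-.5,c[1]+(v+.5)/s-.5,h)[:2].round(1)
c=(190,255)
for h in (41.6,):
  for n,p in dict(tipR=(328,211),tipL=(273,258),shR=(275,155),shL=(215,197),tailR=(150,2),bodyR=(297,141),bodyL=(187,216)).items(): print(n,f(*p,c,h,5,S))
for n,p in dict(ledR=(343,249),ledL=(276,294)).items(): print(n,f(*p,c,22,5,S))
for n,p in dict(s1=(443,243),s2=(475,272),s3=(308,399),s4=(276,363)).items(): print(n,f(*p,c,47,5,S))
P=pts(S);x,y,Z=P[...,0],P[...,1],P[...,2]
P2=pts(T)
for n,P in (("sc",P),("si",P2)):
    x,y,Z=P[...,0],P[...,1],P[...,2]
    # nose centreline by depth
    for lo,hi in ((530,540),(540,550),(550,558)):
        m=(x>lo)&(x<hi)&(abs(y+230)<25)&(Z>32); q=P[m]; print(n,lo,len(q),q[:,1].min().round(1),q[:,1].max().round(1),np.median(q[:,2]).round(1))
    for lo,hi in ((465,480),(480,500),(500,512)):
        m=(x>lo)&(x<hi)&(abs(y+230)<38)&(Z>32)&(Z<60); q=P[m]; print(n,lo,len(q),q[:,1].min().round(1),q[:,1].max().round(1),np.median(q[:,2]).round(1))
    for lo,hi in ((575,585),(585,592)):
        m=(x>lo)&(x<hi)&(abs(y+230)<24)&(Z>15)&(Z<30); q=P[m]; print(n,"ledge",lo,len(q),q[:,1].min().round(1),q[:,1].max().round(1),np.median(q[:,2]).round(1))
E
```

```text
tipR [ 561.  -211.8]
tipL [ 563.8 -242.2]
shR [ 523.6 -211.4]
shL [ 523.6 -242.4]
tailR [ 420.6 -203.9]
bodyR [ 524.2 -200.2]
bodyL [ 523.4 -256.5]
ledR [ 569.  -212.5]
ledL [ 567.5 -246.3]
s1 [ 608.2 -188. ]
s2 [ 627.6 -187. ]
s3 [ 627.6 -271.6]
s4 [ 606.4 -271.4]
sc 530 60 -243.7 -213.1 42.6
sc 540 60 -244.1 -213.9 42.3
sc 550 59 -243.7 -214.0 42.5
sc 465 153 -257.3 -200.7 42.9
sc 480 215 -257.4 -201.1 42.6
sc 500 139 -257.2 -199.6 42.8
sc ledge 575 75 -248.2 -213.4 23.0
sc ledge 585 52 -248.1 -213.5 23.1
si 530 42 -248.6 -211.1 42.7
si 540 42 -244.0 -210.5 43.6
si 550 31 -245.5 -212.2 43.3
si 465 82 -251.5 -198.3 43.6
si 480 127 -260.1 -198.1 43.4
si 500 79 -259.9 -197.5 43.4
si ledge 575 36 -246.4 -211.2 23.9
si ledge 585 26 -247.0 -212.0 24.0
```

The carrier needs to go 2 mm further toward -y and 5.5 mm down, which leaves about 2 mm over the floor.

Request:
carry_out(series=[[[0,-0.1,0.3,0,0,0,4],[0,-0.2,0.5,0,0,0,4],[0,-0.2,0.5,0,0,0,4],[0,-0.2,0.5,0,0,0,4]]])

```text
clock: 22.03
eef_pos: [440.7, -230.7, 20.9]
tool_rot: [-3.14, 0.001, 3.14]
force: [0.4, 0.7, -2.2]
width: 54.6
```

```bash
python3 - <<'E'
from pl import *
from cell import *
print(read_state()["qpos"].round(3))
plan([475,-230.2,21.5],down(180),4,step=8)
E
```

```text
[ 1.017  0.988 -0.957  2.072  1.22   0.815  0.843]
[[[-0.69, 0.01, -0.01, 0.0, 0.0, 0.0, 4], [-1.37, 0.02, -0.02, 0.0, 0.001, -0.001, 4], [-2.06, 0.03, -0.03, -0.001, 0.001, -0.001, 4], [-2.75, 0.04, -0.04, -0.001, 0.001, -0.001, 4], [-3.43, 0.05, -0.05, -0.001, 0.001, -0.002, 4]]]
```

Request:
carry_out(series=[[[-0.8,0,-0.05,0,0,0,4],[-1.6,0.02,-0.1,0,0,0,4],[-2.5,0.03,-0.1,0,0,0,4],[-3.5,0.03,-0.1,0,0,0,4],[-3.5,0.03,-0.1,0,0,0,4]]])

```text
clock: 22.45
eef_pos: [479.4, -229.7, 22.5]
tool_rot: [-3.141, 0.006, 3.14]
force: [0.6, -0.0, -0.3]
width: 54.2
```

Request:
carry_out(series=[[[-0.7,0,0,0,0,0,4],[-1.4,0,0,0,0,0,4],[-2.1,0,0,0,0,0,4],[-2.8,0,0,0,0,0,4],[-2.8,0,0,0,0,0,4]]])

```text
clock: 22.87
eef_pos: [505.9, -230.0, 22.3]
tool_rot: [-3.141, 0.004, 3.14]
force: [1.1, 1.0, -1.3]
width: 54.6
```

```bash
python3 - <<'E'
from cell import *
from pl import *
from h import *
s=read_state()
print({k:np.round(v,3) for k,v in s.items() if k in("qpos","eef_pos","tool_rot","clock","force","width")})
d=get_image("scene"); pickle.dump(d,open("sc12.pkl","wb")); crop(d,190,255,150,115,5,"pics/c12.png")
d=get_image("side"); pickle.dump(d,open("si12.pkl","wb"));crop(d,300,160,140,100,5.5,"pics/s12.png")
E
```

```text
{'clock': np.float64(22.867), 'qpos': array([ 0.95 ,  1.03 , -0.972,  1.915,  1.149,  0.889,  0.925]), 'eef_pos': array([ 505.865, -229.969,   22.303]), 'tool_rot': array([-3.141,  0.004,  3.14 ]), 'force': array([ 1.083,  1.049, -1.292]), 'width': np.float64(54.615)}
```

View pics/c12.png

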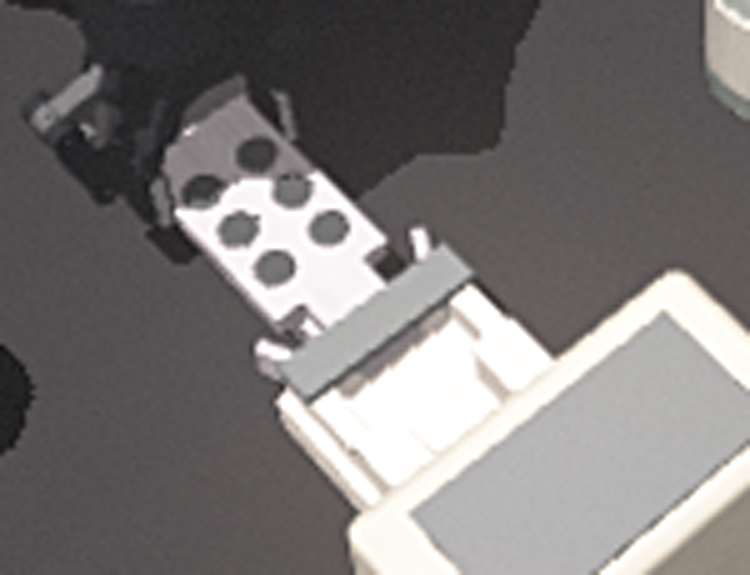

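View pics/s12.png

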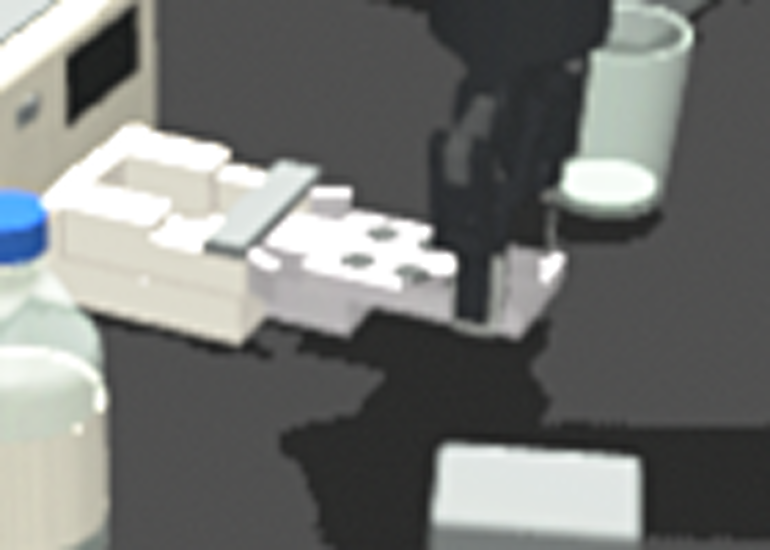

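The nose is under the strap and the body is centred between the flares. Continuing in.

Request:
carry_out(series=[[[-0.6,-0.03,0,0,0,0,4],[-1.2,-0.03,0,0,0,0,4],[-1.8,-0.03,0.05,0,0,0,4],[-2.4,-0.03,0.1,0,0,0,4],[-2.4,-0.03,0.1,0,0,0,4]]])

```text
clock: 23.38
eef_pos: [529.6, -230.3, 21.2]
tool_rot: [-3.141, 0.004, 3.14]
force: [0.2, 0.2, -2.2]
width: 54.2
```

Request:
carry_out(series=[[[-0.6,0,0,0,0,0,4],[-1.2,0,0,0,0,0,4],[-1.8,0,0,0,0,0,4],[-2.4,0,0,0,0,0,4],[-2.4,0,0,0,0,0,4]]])

```text
clock: 23.8
eef_pos: [553.6, -230.3, 21.4]
tool_rot: [-3.141, 0.004, 3.14]
force: [-1.1, -0.5, -2.2]
width: 54.3
```

Request:
carry_out(series=[[[-0.4,0,0.05,0,0,0,4],[-0.8,0,0.1,0,0,0,4],[-1.2,0,0.1,0,0,0,4],[-1.6,0,0.1,0,0,0,4],[-1.6,0,0.1,0,0,0,4]]])

```text
clock: 24.22
eef_pos: [568.9, -230.5, 20.3]
tool_rot: [-3.141, 0.003, 3.14]
force: [-0.1, 0.3, -1.6]
width: 54.0
```

Request:
carry_out(series=[[[-0.15,0,0.05,0,0,0,4],[-0.3,0,0.1,0,0,0,4],[-0.45,0,0.1,0,0,0,4],[-0.45,0,0.1,0,0,0,4]]])

```text
clock: 24.55
eef_pos: [572.6, -230.6, 19.4]
tool_rot: [-3.14, 0.002, 3.14]
force: [-0.8, -0.9, 1.0]
width: 54.2
```

Request:
carry_out(series=[[[-0.15,0,0,0,0,0,4],[-0.3,0,0,0,0,0,4],[-0.3,0,0,0,0,0,4]]])

```text
clock: 24.8
eef_pos: [573.5, -230.7, 19.4]
tool_rot: [-3.14, -0.002, 3.14]
force: [-7.2, 0.3, 6.5]
width: 54.5
```

```bash
python3 - <<'E'
from cell import *
from pl import *
from h import *
d=get_image("scene"); pickle.dump(d,open("sc13.pkl","wb")); crop(d,190,255,150,115,5,"pics/c13.png")
d=get_image("side"); pickle.dump(d,open("si13.pkl","wb"));crop(d,300,160,140,100,5.5,"pics/s13.png")
E
```

```text
(no output)
```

View pics/c13.png

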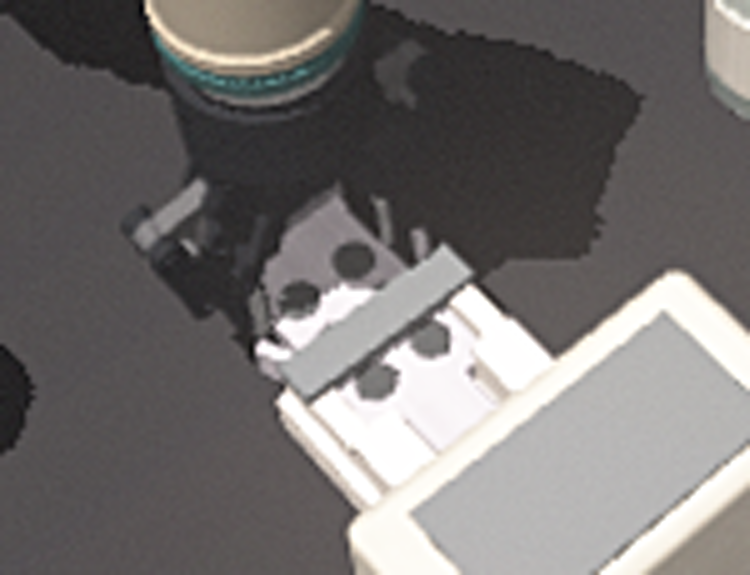

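View pics/s13.png

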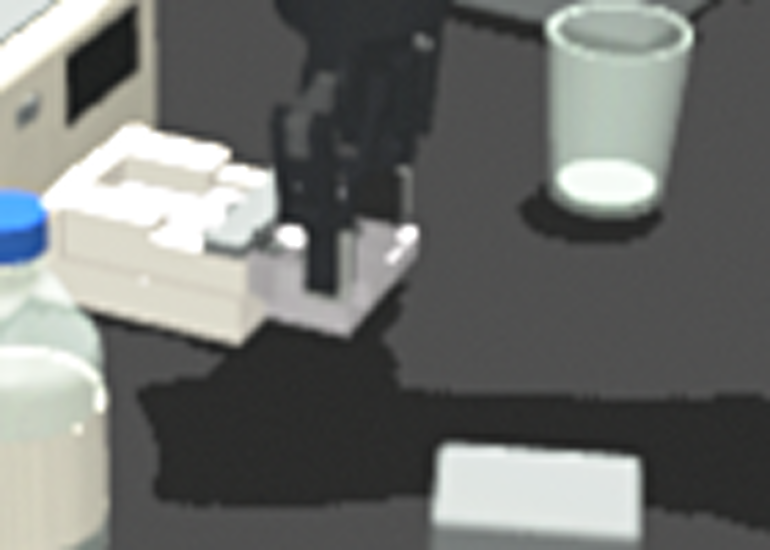

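Contact: -7 N in x, with x stopping at 573.5 where 574 was expected. One more small push to confirm it is home.

Request:
carry_out(series=[[[-0.2,0,0,0,0,0,4],[-0.4,0,0,0,0,0,4],[-0.4,0,0,0,0,0,4]]])

```text
clock: 25.15
eef_pos: [573.5, -230.6, 19.3]
tool_rot: [-3.139, -0.01, 3.14]
force: [-17.3, 1.1, 15.8]
width: 54.2
```

It is firmly home: x didn't move and the push rose to 17 N. Relaxing the push, then opening.

Request:
carry_out(series=[[[0.25,0,0,0,0,0,4],[0.45,0,0,0,0,0,4],[0.45,0,0,0,0,0,4]]])

```text
clock: 25.4
eef_pos: [573.5, -230.6, 19.4]
tool_rot: [-3.14, -0.001, 3.14]
force: [-6.0, 0.5, 6.0]
width: 54.3
```

Request:
carry_out(series=[[[0,0,0,0,0,0,5.6],[0,0,0,0,0,0,6.2],[0,0,0,0,0,0,7],[0,0,0,0,0,0,7.4],[0,0,0,0,0,0,7.4]]])

```text
clock: 25.82
eef_pos: [575.5, -230.6, 19.2]
tool_rot: [-3.141, 0.003, 3.14]
force: [-0.5, 0.1, -0.0]
width: 74.0
```

Request:
carry_out(series=[[[0,0,-1,0,0,0,7.4],[0,0,-3,0,0,0,7.4],[0.5,0,-6,0,0,0,7.4],[1.5,0,-9.5,0,0,0,7.4],[3,0,-13,0,0,0,7.4]]])

```text
clock: 26.23
eef_pos: [545.2, -229.6, 151.0]
tool_rot: [-3.141, 0.003, 3.141]
force: [1.5, 0.1, 0.3]
width: 73.9
```

Request:
carry_out(series=[[[2,0,-2,0,0,0,7.4],[5,0,-3,0,0,0,7.4],[8,0,-3,0,0,0,7.4],[10,0,-3,0,0,0,7.4],[10,0,-3,0,0,0,7.4]]])

```text
clock: 26.65
eef_pos: [440.0, -231.0, 179.5]
tool_rot: [-3.137, -0.003, 3.14]
force: [-0.6, -0.4, 0.3]
width: 73.7
```

```bash
python3 - <<'E'
from cell import *
from h import *
s=read_state()
print({k:np.round(v,3) for k,v in s.items() if k in("qpos","eef_pos","tool_rot","clock","force","width")})
d=get_image("scene"); pickle.dump(d,open("sc14.pkl","wb")); crop(d,190,255,150,115,5,"pics/c14.png"); cv2.imwrite("pics/c14f.png",d["img"])
d2=get_image("side"); pickle.dump(d2,open("si14.pkl","wb"));crop(d2,300,160,140,100,5.5,"pics/s14.png"); cv2.imwrite("pics/s14f.png",d2["img"])
E
```

```text
{'clock': np.float64(26.65), 'qpos': array([ 1.145,  0.76 , -1.177,  1.974,  0.85 ,  1.019,  1.125]), 'eef_pos': array([ 439.981, -231.04 ,  179.476]), 'tool_rot': array([-3.137e+00, -3.000e-03,  3.140e+00]), 'force': array([-0.552, -0.394,  0.257]), 'width': np.float64(73.716)}
```

View pics/c14.png

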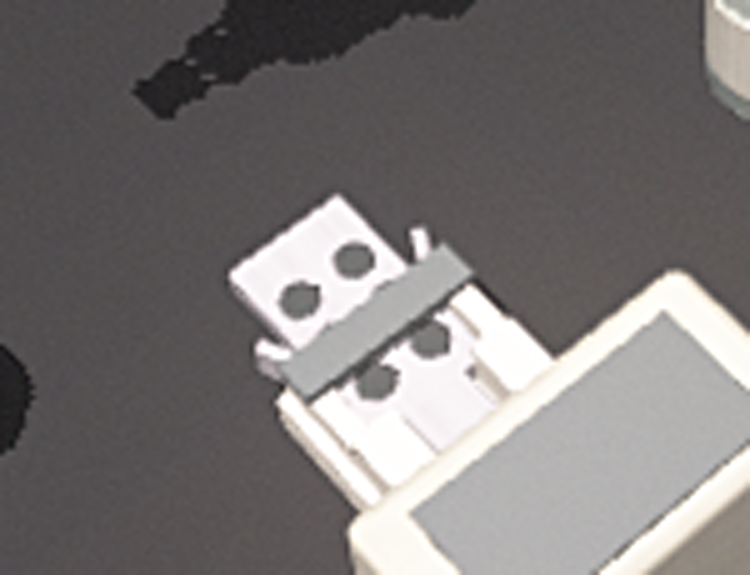

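View pics/s14.png

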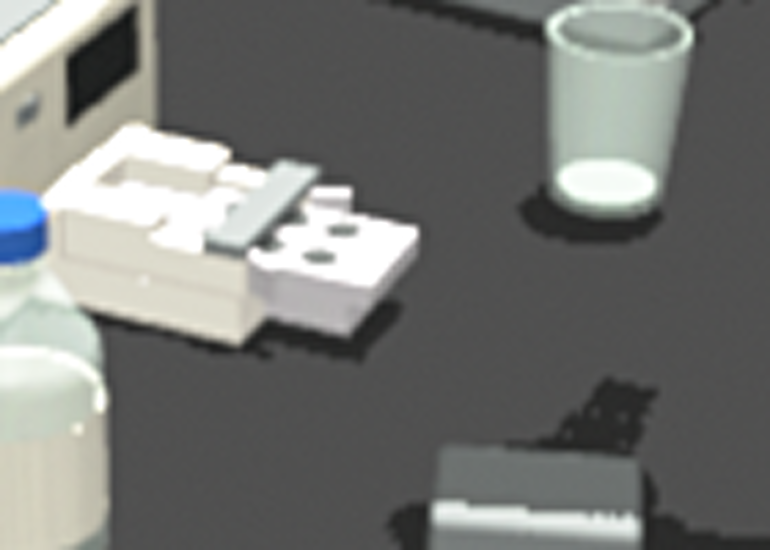

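View pics/s14f.png

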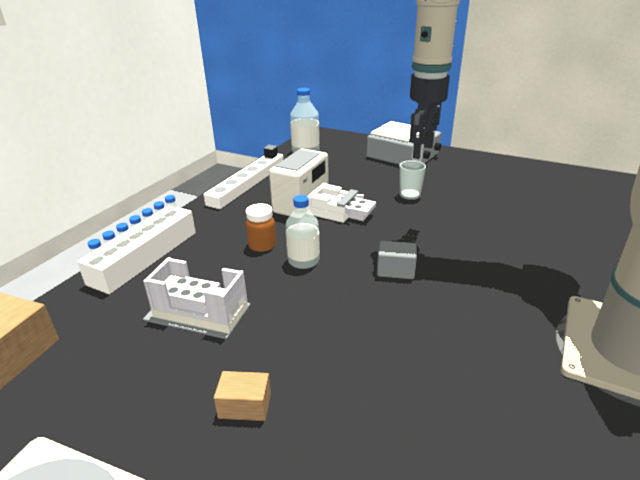

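The carrier sits in the cradle under the strap and everything else looks untouched. Checking with numbers before handing in.

```bash
python3 - <<'E'
from h import *
D=pickle.load(open("d0.pkl","rb"));S=pickle.load(open("sc14.pkl","rb"));T=pickle.load(open("si14.pkl","rb"))
f=lambda u,v,c,h,s,d: ray(d,c[0]+(u+.5)/s-.5,c[1]+(v+.5)/s-.5,h)[:2].round(1)
print("tail corners scene", f(338,193,(190,255),34,5,S), f(230,275,(190,255),34,5,S))
print("strap front scene", f(443,243,(190,255),47,5,S), f(276,363,(190,255),47,5,S))
for n,d in (("scene",S),("side",T)):
    P=pts(d);P0=pts(D[n])
    m=(P[...,0]>540)&(P[...,0]<600)&(abs(P[...,1]+230)<32)&(P[...,2]>28)&(P[...,2]<42); q=P[m]; print(n,"carrier out part",q.min(0).round(1),q.max(0).round(1),np.median(q[:,2]))
    for nm,b in dict(bottle=(570,670,-50,40,160),jar=(690,780,-60,25,100),beaker=(465,555,-440,-355,95),box=(375,480,-100,-5,65),carton=(460,560,320,415,55),mag=(560,800,170,295,95)).items():
        r=[]
        for Q in (P0,P):
            m=(Q[...,0]>b[0])&(Q[...,0]<b[1])&(Q[...,1]>b[2])&(Q[...,1]<b[3])&(Q[...,2]>12)&(Q[...,2]<b[4]); q=Q[m]; r+=[q[:,:2].mean(0).round(1),len(q)]
        print(n,nm,*r)
    m=(P[...,0]>670)&(P[...,0]<740)&(P[...,1]>215)&(P[...,1]<250); print("stack top z before/after",np.percentile(P0[m][:,2],80).round(1),np.percentile(P[m][:,2],80).round(1))
E
```

```text
tail corners scene [ 552.4 -200.9] [ 554.1 -258. ]
strap front scene [ 608.2 -188. ] [ 606.4 -271.4]
scene carrier out part [ 552.2 -259.7   28.5] [ 600.  -203.5   39.5] 35.130918121530044
scene bottle [629.3 -15.5] 1415 [629.4 -15.4] 1415
scene jar [740.1 -27.2] 1155 [740.  -27.3] 1157
scene beaker [ 508.3 -398. ] 1378 [ 508.3 -397.9] 1381
scene box [434.6 -57.5] 978 [434.4 -57.6] 971
scene carton [516.  360.2] 594 [515.8 360.3] 591
scene mag [704.9 220.6] 3088 [708. 223.] 2862
stack top z before/after 72.2 60.6
side carrier out part [ 552.2 -260.8   28. ] [ 599.9 -201.    39.4] 36.06649209544889
side bottle [605.7  16.5] 1847 [605.7  16.4] 1848
side jar [721.5  -2.1] 1141 [721.6  -2. ] 1138
side beaker [ 505.2 -386.5] 801 [ 505.3 -386.6] 803
side box [420.5 -36.1] 1226 [420.4 -36.2] 1222
side carton [504.6 376.8] 2217 [504.6 376.8] 2205
side mag [689.  244.6] 5377 [696.6 244.5] 4896
stack top z before/after 72.4 60.5
```

```bash
python3 -c "
from cell import *
print(finish_job())"
```

```text
the job is handed in; nothing more can be done
None
```

The bottom carrier is out of the magazine, turned round, fully home nose first under the dock's strap, and released. I handed the job in at about 27 s of the 59 s, with the arm standing clear.

**How it went**
- My first grip on the nose used a tilted tool, which ran joints 6 and 7 into their limits during the pull. I released with the tail still inside the magazine, gripped the nose again with the tool vertical, and finished the pull level.
- For the turn I laid the carrier on clear bench, tail edge first. The nose dropped about 12 mm when the fingers opened. I then gripped it near the tail for the rest of the turn and the insertion.
- Joint 3 drifted to -1.23 during the turn, just inside its -1.25 limit.

**Last checks**
- **Home:** the carrier stopped against the blocks. A second push raised the force to 17 N with no further movement. The tail stands about 54 mm out of the mouth, matching the expected 54 mm, and it lies flat and centred to within about 2 mm.
- **Stack:** the top of the remaining three dropped by 12 mm (72 to 60.5 mm), so they moved down together.
- **Surroundings:** the bottle, jar, beaker, tip box and carton are unmoved to within 0.2 mm in both fixed cameras.

None of these last checks failed or disagreed. The tail and centring figures carry the camera calibration's error of about 2 mm.

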